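# Clear the sorting tray, then unscrew the conker jar and empty it into it

### The job

Get the sorting tray ready for the class: first clear every piece of bark out of the white tray into the cardboard box; then, with the red lid unscrewed and laid flat on the table, tip all the conkers out of the jar into the cleared tray, and stand the empty jar upright, fully down, back in the middle bay of the wooden caddy. Leave the glue, the tape, the sponge, the paint pot and the brush where they are.

Things in the scene. Friction and masses are not known exactly. Their poses are not given: they have to be found in the camera images.
- jar: clear plastic storage jar with a blue band at its foot. Body 56 x 56 mm square (floor 5 mm, eight-sided bore 45 mm wide) up to 88 mm, then a round neck; 114 mm tall, 0.2 kg. Origin: centre of its underside, z up the jar, x and y square to its flats. It starts in the caddy's middle bay, which keeps it from turning (at most 14 degrees). The flats stand clear of the caddy from 40 to 88 mm above the underside and can be gripped there.
- jar_mouth (a point): centre of the jar's mouth, 114 mm above its underside; mouth 46 mm wide, neck 51 mm (59 mm over the thread). Ordinary right-hand thread: the lid unscrews anticlockwise seen from above and rises 14 mm a turn; a rubber seal makes the first third of the turn stiff, about 0.4 N m; the lid comes free after 205 to 235 degrees, and until then lifting it only lifts the jar.
- lid: red screw lid of the jar, 67 mm across, 24 mm tall (hollow skirt 21 mm deep, closed top), 0.04 kg. Origin: centre of its open lower edge, z up through the closed top. Screwed home, its lower edge is 93 mm above the jar's underside, 5 mm above the jar's square shoulder. It stays as it is turned when let go.
- tray: white enamelled wooden tray, 250 x 250 mm, rim 28 mm high and 6 mm thick, floor 6 mm above the table; fixed. Origin: centre of its underside, x and y along its sides.
- box: open cardboard box, 200 mm (its x) by 180 mm (its y), 60 mm high, walls and floor 5 mm, two flaps hanging 40 mm out over its y sides; empty at the start; fixed. Origin: centre of its underside. It may stand to the left or the right of the tray.
- caddy: light wooden caddy with three bays in a row along its y, 88 x 236 mm, walls 48 mm high; fixed. Origin: centre of its underside. The outer bays hold sponges and crayons that reach no higher than 48 mm. It stands on the side of the tray where the box does not.
- caddy_bay (a point): centre of the floor of the caddy's middle bay, the jar's place, 8 mm above the table; the bay is 68 x 68 mm, square to the caddy, 40 mm deep, its top 10 mm bevelled outwards by 5 mm
- glue: bystander: white glue bottle, 48 mm wide, 122 mm tall, beyond the tray. Origin: centre of its underside
- tape: bystander: roll of paper tape lying flat, 80 mm wide, 24 mm high. Origin: centre of its underside
- sponge: bystander: yellow sponge block 85 x 58 x 30 mm. Origin: centre of its underside
- paintpot: bystander: white paint pot with a blue lid, 66 mm wide, 59 mm tall. Origin: centre of its underside
- brush: bystander: flat paint brush lying on the table, 160 mm long (its x), nearer the robot on the right. Origin: underside, mid length
- bark0: piece of dark bark, 90 mm long (its x), 34 mm wide (its y), 18 mm thick (its z), 0.045 kg; origin at its middle. Lies in the tray at the start, or is absent (2 to 4 of the four are there)
- bark1: piece of dark bark, 78 mm long (its x), 36 mm wide (its y), 20 mm thick (its z), 0.045 kg; origin at its middle. Lies in the tray at the start, or is absent (2 to 4 of the four are there)
- bark2: piece of dark bark, 84 mm long (its x), 32 mm wide (its y), 18 mm thick (its z), 0.045 kg; origin at its middle. Lies in the tray at the start, or is absent (2 to 4 of the four are there)
- bark3: piece of dark bark, 74 mm long (its x), 36 mm wide (its y), 19 mm thick (its z), 0.045 kg; origin at its middle. Lies in the tray at the start, or is absent (2 to 4 of the four are there)
- conker0: conker (horse chestnut), a brown ball 30 mm across with a pale spot, 0.016 kg; origin at its middle. In the jar at the start
- conker1: conker (horse chestnut), a brown ball 30 mm across with a pale spot, 0.016 kg; origin at its middle. In the jar at the start
- conker2: conker (horse chestnut), a brown ball 30 mm across with a pale spot, 0.016 kg; origin at its middle. In the jar at the start

How it is judged:
By the outcome, as a careful person would: the job done as asked, in the order asked, and still so for the second after the job is handed in, with the robot touching nothing.
Of bark0, bark1, bark2, bark3 only 2 to 4 are there at a start; the rules pass over those that are not, and their reading is None.
At some moment in a run one of bark0, bark1, bark2, bark3 may be knocked a few centimetres aside while the robot is not near it.
It also fails if it takes over 210 s, if anything falls off the work surface, if the arm or the gripper's body presses on something with over 40 N, if the wrist force passes 120 N, or if a joint passes its speed limit or range.

### The arm

A 6-joint arm with a two-finger parallel gripper is mounted at the origin on the work surface. World frame = base frame: x ahead of the robot, y to its left, z up, the work surface at z = 0. Lengths are in m, angles in rad, forces in N, time in s.
With the tool pointing down it reaches from about 0.325 to 0.9 m from the base axis. Payload 6.1 kg.
Tool frame: the origin (TCP) lies at the very end of the fingers, on their centre line; the grasp point (between the pads) lies r.grip_point_offset behind it (r.grip_point_offset is the distance from the TCP to the grasp point, in m); z points along the fingers, y is the line along which they close (so a half turn about z gives the same grasp; the last joint's range is limited). The gripper opens to 85 mm and grips with 20 to 120 N. Pads are 22 mm wide; open, the fingers measure 114 mm over their backs; the gripper's body (76 mm by 85 mm) begins 54 mm behind the grasp point. The pads swing forward as they close: fully open they stand 13 mm farther back than shut.
Start: joints at [-1.244, 0.22, 1.526, -0, 1.395, -0.126], TCP at [0.273, -0.562, 0.231] pointing down, gripper open.
Joint ranges: [-2.98, 2.98], [-0.91, 2.08], [0.09, 2.57], [-1.24, 4.39], [0.2, 2.65], [-2.68, 2.68]. Speed limits (rad/s): [2.57, 2.57, 3.01, 3.14, 3.14, 3.14].

### API

Orientations are given as a rotation vector (axis times angle).
In Python, from station import r, optics, nets gives the robot as it stands. The module is installed in compiled form; this text tells all that it offers.
- The arm moves only by the tool jog_arm, never from a script. Its argument "rows" is a list of rows, each a list of 6 numbers: the shift along the tool's x, y, z in mm, then the turn, a rotation vector about the tool's x, y, z in rad. In form: [[tx, ty, tz, wx, wy, wz], ...]. A call has 1 to 10 rows; each row shifts and turns the commanded pose from where the row before left it, along the tool's axes as they then stand; what a row does not reach is not made up. A row lasts 1/10 s, in which the tool goes at most 50 mm and 8.59 degrees, less where a joint would pass 70% of its speed; a pose out of reach is approached as far as the arm can. A call with a gripper value outside its range is refused whole. "claw" is the opening, from 0 (shut) to 1 (fully open), set as the call begins (left out, the last holds). The fingers move at their own pace and stop on an object; the grip force is fixed at half the most. Time passes only in rows, so rows that do not move let the fingers close. It gives the time, the measured TCP pose, the force, the opening and the grip force at its end, in the units of the state.
- r.get_state(): the state, without advancing time (a new reading comes with each control period).
- optics.grab_frame(name): name is "side" or "top" or "wrist"; returns a dict with "frame" (480x640x3 uint8, red, green, blue), "mtx" (3x3 intrinsics, pixels), "cam_to_world" (4x4, takes a point from camera to world coordinates); the wrist camera has in their place "hand_eye" (4x4, takes a point from camera to tool coordinates, whose origin is the TCP and whose axes are the flange's). Camera axes: x right, y down, z forward; pixel columns grow to the right and rows downward; lengths in m; the calibration is good to about 2 mm. The wrist camera is an equidistant fisheye: a pixel r from the principal point sees the ray r / f radians off the axis. A picture is of the moment at which its call begins: read the wrist's pose just before it. There is no depth.
- r.hand_in(): hands the job in; it is judged then, once.
Trained networks look in the newest picture that a camera, given by its name, has taken for a name from the list of things; names that differ only in an ending like _2 or _b are one class to them, and where a whole thing is asked for, a point or a joint stands for the part that bears it (a point fixed in the world has none). Each returns a list of dicts, best first, with "score" (0 to 1); they miss things now and then, are a little off and sometimes report something else, mostly with a low value. They report only what shows in the picture. A call takes as long as a camera call.
- nets.find_in(camera, target): "box" ([left, top, right, bottom] as shares, 0 to 1, of the picture: columns of its width, rows of its height, round what is visible of it).
The state is a dict: "time": time; "q": joint angles; "joint_velocities": joint speeds; "effort": joint torques, N m; "ee_pos": TCP position; "eef_rot": TCP orientation; "force": force on the tool from outside, world axes, zero at the start; "moment": the same for the moment, N m; "finger_gap": opening from 0.0 (shut) to 1.0 (fully open); "gripper_force": force on a finger pad.
Only numpy, scipy, OpenCV 4.12 (cv2) and the standard library are available. Lean on these libraries where they do the work, as an engineer would, in place of code of your own. Each camera call takes 0.05 s, during which the arm holds its last target. There are 200 camera calls.

## Working session

There is one attempt and no reset: what is moved stays moved. The work goes in short steps, Python scripts to look and compute and a tool call to move; the robot and the scene stay as the last step left them, time stands still between calls to the robot, and variables do not carry over. Pictures are saved under pics/ and viewed, at most 14 in all, crops included, and the job is handed in when it is done.

Besides the shell and the picture viewer there is one more tool, called after "Request:" as name(argument=value, ...) on one line, values as JSON. jog_arm: Moves the arm, as the interface text tells. Its arguments: {"type":"object","properties":{"rows":{"type":"array"},"claw":{"type":"number"}},"required":["rows"]}

```bash
mkdir -p pics
python3 - <<'E'
from station import r, optics, nets
import cv2,numpy as np
s=r.get_state()
for k,v in s.items(): print(k,np.round(v,3))
print(r.grip_point_offset)
for c in ["top","side"]:
    f=optics.grab_frame(c)
    cv2.imwrite(f"pics/{c}0.png",f["frame"][:,:,::-1])
    print(c,np.round(f["mtx"],1).tolist(),np.round(f["cam_to_world"],3).tolist())
    for t in ["jar","lid","tray","box","caddy","glue","tape","sponge","paintpot","brush","bark0","bark1","bark2","bark3"]:
        for d in nets.find_in(c,t)[:3]:
            if d["score"]>.3: print(t,round(d["score"],2),np.round(np.array(d["box"])*[640,480,640,480]).astype(int).tolist())
f=optics.grab_frame("wrist");print(f["mtx"].tolist(),np.round(f["hand_eye"],3).tolist())
E
```

```text
time 0.0
q [-1.244  0.221  1.528  0.     1.395 -0.126]
joint_velocities [ 0.     0.001  0.001 -0.001  0.001  0.001]
effort [-1.000e-03 -4.969e+01 -3.894e+01 -0.000e+00  1.100e-02 -0.000e+00]
ee_pos [ 0.273 -0.561  0.23 ]
eef_rot [-3.059 -0.705  0.   ]
force [ 0.483 -0.469 -0.174]
moment [-0.039 -0.034  0.006]
gripper_force 0.0
finger_gap 1.004
0.0187
top [[456.4, 0.0, 323.3], [0.0, 456.4, 242.0], [0.0, 0.0, 1.0]] [[0.001, -0.997, 0.081, 0.461], [-1.0, 0.001, 0.013, -0.021], [-0.013, -0.081, -0.997, 0.876], [0.0, 0.0, 0.0, 1.0]]
jar 0.86 [481, 235, 511, 276]
lid 0.76 [497, 234, 543, 272]
tray 0.69 [236, 148, 381, 293]
box 0.65 [345, 309, 382, 350]
box 0.56 [64, 176, 206, 305]
caddy 0.67 [432, 220, 574, 292]
caddy 0.61 [325, 230, 350, 266]
glue 0.84 [435, 100, 474, 137]
glue 0.45 [344, 309, 378, 348]
tape 0.95 [263, 310, 302, 352]
sponge 0.65 [481, 232, 511, 275]
sponge 0.63 [177, 110, 211, 157]
sponge 0.48 [265, 310, 305, 353]
paintpot 0.94 [347, 311, 379, 347]
brush 0.6 [406, 342, 493, 369]
bark0 0.72 [268, 227, 295, 268]
bark1 0.72 [268, 227, 295, 268]
bark2 0.72 [268, 227, 295, 268
[... 246 characters left out ...]
]
lid 0.95 [330, 149, 352, 165]
tray 0.85 [208, 223, 358, 324]
box 0.71 [191, 330, 335, 470]
box 0.38 [303, 245, 337, 264]
caddy 0.94 [313, 158, 365, 220]
glue 0.9 [229, 162, 249, 210]
tape 0.76 [367, 280, 404, 310]
sponge 0.78 [142, 316, 200, 353]
paintpot 0.91 [371, 227, 402, 264]
paintpot 0.72 [369, 277, 407, 311]
brush 0.9 [401, 196, 417, 236]
bark0 0.9 [286, 274, 325, 298]
bark1 0.9 [286, 274, 325, 298]
bark2 0.9 [286, 274, 325, 298]
bark3 0.9 [286, 274, 325, 298]
[[371.64829954431775, 0.0, 319.23527453016067], [0.0, 371.64829954431775, 237.39453788176448], [0.0, 0.0, 1.0]] [[0.0, -0.963, -0.268, 0.068], [1.0, 0.001, -0.001, -0.001], [0.001, -0.268, 0.963, -0.143], [0.0, 0.0, 0.0, 1.0]]
```

View pics/top0.png

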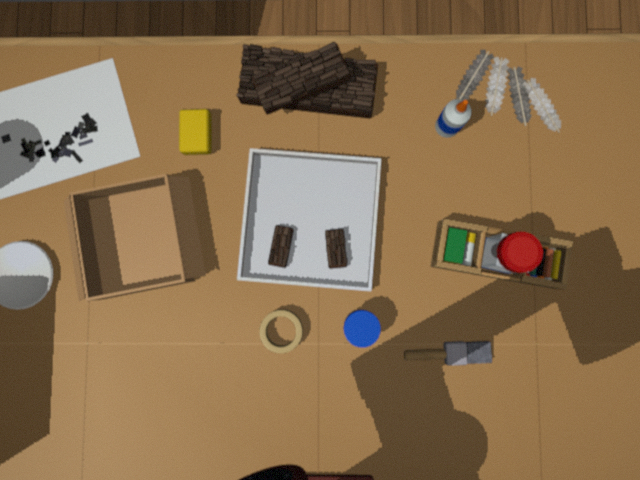

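View pics/side0.png

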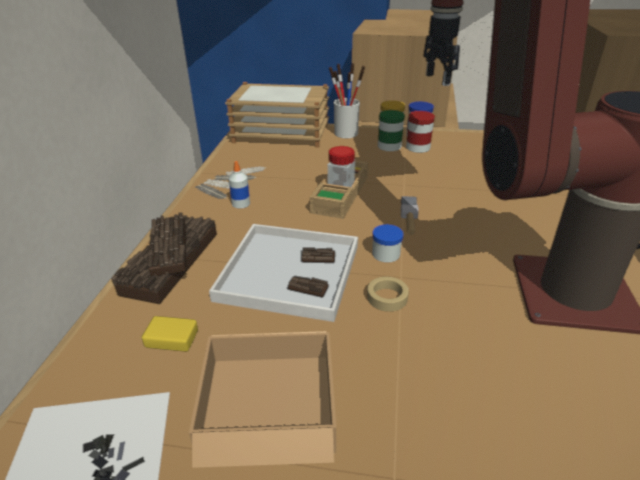

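The top view shows two bark pieces in the tray, at (281,246) and (336,248). The box is on the left (about 135,238), the caddy on the right, and the jar's red lid at (520,252). The dark bark pile beyond the tray isn't part of the job.

```bash
cat > h.py <<'E'
from station import r, optics, nets
import cv2, numpy as np
from scipy.spatial.transform import Rotation as R
def grab(c,name=None):
    f=optics.grab_frame(c)
    if name: cv2.imwrite(f"pics/{name}.png",f["frame"][:,:,::-1])
    return f
def plane(f,uv,z):
    uv=np.atleast_2d(np.array(uv,float)); K=f["mtx"];T=np.array(f["cam_to_world"])
    d=np.c_[(uv-[K[0][2],K[1][2]])/K[0][0],np.ones(len(uv))]@T[:3,:3].T
    return T[:3,3]+d*((z-T[2,3])/d[:,2])[:,None]
def down(yaw):  # closing line (tool y) at angle yaw in world xy; tool z down
    y=np.array([np.cos(yaw),np.sin(yaw),0]);z=np.array([0,0,-1.]);return np.c_[np.cross(y,z),y,z]
def pose():
    s=r.get_state();return np.array(s["ee_pos"]),R.from_rotvec(s["eef_rot"])
def go(p,Rt,p0=None):
    """report shift in the tool's present axes (mm) and turn (rad); yaw-equivalents both"""
    q,R0=pose()
    v=R0.inv().apply(np.array(p)-q)*1000
    w=(R0.inv()*R.from_matrix(Rt)).as_rotvec()
    print("shift",np.round(v,1),"|",round(np.linalg.norm(v)),"turn",np.round(w,3))
def rects(mask,f,z,amin):
    cs,_=cv2.findContours(mask.astype(np.uint8),cv2.RETR_EXTERNAL,cv2.CHAIN_APPROX_NONE)
    out=[]
    for c in cs:
        if cv2.contourArea(c)<amin: continue
        P=plane(f,c[:,0,:],z)[:,:2]
        out.append((cv2.minAreaRect((P*1000).astype(np.float32)),c[:,0].mean(0)))
    return out
E
python3 - <<'E'
from h import *
f=grab("top");im=f["frame"].astype(int)
hsv=cv2.cvtColor(f["frame"],cv2.COLOR_RGB2HSV)
m=np.zeros((480,640),bool); m[155:285,245:375]=True
for q in rects((im.max(2)<85)&m,f,.02,150): print("bark",q)
red=((hsv[...,0]<6)|(hsv[...,0]>174))&(hsv[...,1]>160)&(hsv[...,2]>60); red[:200]=0;red[300:]=0
for q in rects(red,f,.125,300): print("lid",q)
print("tray",plane(f,[[251,150],[381,157],[373,290],[238,282]],.028).round(3).tolist())
print("box",plane(f,[[71,194],[167,176],[185,284],[87,298]],.06).round(3).tolist())
print("caddy",plane(f,[[442,221],[572,240],[566,286],[436,266]],.048).round(3).tolist())
for n,uv,z in [("glue",[455,115],.1),("pot",[362,328],.059),("tape",[281,332],.024),("brush",[405,355],.01),("sponge",[195,132],.03)]: print(n,plane(f,uv,z).round(3))
g=grab("wrist","w0")
c=f["frame"][200:310,420:590,::-1];cv2.imwrite("pics/cad.png",cv2.resize(c,None,fx=4.5,fy=4.5,interpolation=2))
E
```

```text
bark (((519.9154663085938, -34.583824157714844), (70.69646453857422, 34.989295959472656), 6.318772315979004), array([336.37142857, 247.8       ]))
bark (((524.5652465820312, 69.77194213867188), (34.786346435546875, 75.72442626953125), 79.06195068359375), array([280.87850467, 245.71028037]))
lid (((505.57476806640625, -334.19354248046875), (69.31908416748047, 70.5899658203125), 43.60487365722656), array([520.18181818, 252.04132231]))
tray [[0.706, 0.127, 0.028], [0.692, -0.119, 0.028], [0.441, -0.102, 0.028], [0.456, 0.148, 0.028]]
box [[0.616, 0.449, 0.06], [0.649, 0.275, 0.06], [0.453, 0.237, 0.06], [0.428, 0.412, 0.06]]
caddy [[0.567, -0.227, 0.048], [0.532, -0.46, 0.048], [0.449, -0.446, 0.048], [0.485, -0.214, 0.048]]
glue [[ 0.746 -0.24   0.1  ]]
pot [[ 0.375 -0.079  0.059]]
tape [[0.364 0.068 0.024]]
brush [[ 0.321 -0.162  0.01 ]]
sponge [[0.74  0.234 0.03 ]]
```

View pics/cad.png

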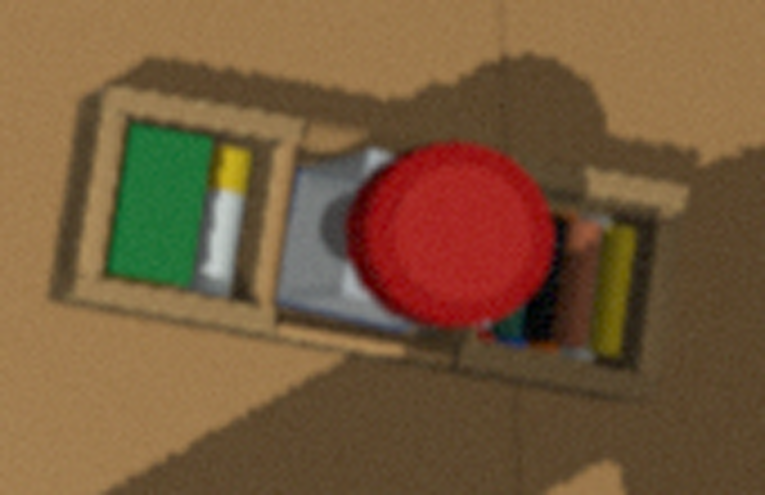

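The close-up shows the jar square to the caddy, with its flats parallel to the bay. The lid is centred over the middle bay at about (0.507, -0.336). Next I plan the first bark grasp.

```bash
cat >> h.py <<'E'
from scipy.linalg import expm, logm
def T(p,Rm):
    M=np.eye(4);M[:3,:3]=Rm;M[:3,3]=p;return M
def step(p,Rt,n=None):
    """one identical row, to be repeated n times, from the present pose to (p,Rt)"""
    q,R0=pose();D=np.linalg.inv(T(q,R0.as_matrix()))@T(p,Rt)
    w=R.from_matrix(D[:3,:3]).as_rotvec()
    L=np.real(logm(D)) if np.linalg.norm(w)>1e-6 else None
    if n is None: n=int(np.ceil(max(np.linalg.norm(L[:3,3])/.045,np.linalg.norm(w)/.14,1)))
    S=expm(L/n)
    print(n,"x",np.r_[S[:3,3]*1000,R.from_matrix(S[:3,:3]).as_rotvec()].round(4).tolist())
E
python3 - <<'E'
from h import *
q,R0=pose();M=R0.as_matrix();print(M.round(3).tolist())
y=np.degrees(np.arctan2(M[1,1],M[0,1]));print("yaw",y)
for yw in (96.3,-83.7): step([.521,-.035,.12],down(np.radians(yw)))
E
```

```text
[[0.899, 0.438, -0.0], [0.438, -0.899, -0.0], [-0.0, 0.0, -1.0]]
yaw -64.05414565021294
20 x [32.8734, 25.0207, 5.5647, -0.0, 0.0, -0.1399]
14 x [27.958, -31.0656, 7.9494, 0.0, 0.0, 0.0245]
```

Request:
jog_arm(rows=[[28, -31, 7.9, 0, 0, 0.0245], [28, -31, 7.9, 0, 0, 0.0245], [28, -31, 7.9, 0, 0, 0.0245], [28, -31, 7.9, 0, 0, 0.0245], [28, -31, 7.9, 0, 0, 0.0245], [28, -31, 7.9, 0, 0, 0.0245], [28, -31, 7.9, 0, 0, 0.0245]], claw=0.7)

```text
time: 2.35
ee_pos: [0.3754, -0.2867, 0.176]
eef_rot: [3.11, 0.438, 0.001]
force: [0.5, -0.1, 0.1]
finger_gap: 0.699
gripper_force: 0.0
```

Request:
jog_arm(rows=[[28, -31, 7.9, 0, 0, 0.0245], [28, -31, 7.9, 0, 0, 0.0245], [28, -31, 7.9, 0, 0, 0.0245], [28, -31, 7.9, 0, 0, 0.0245], [28, -31, 7.9, 0, 0, 0.0245], [28, -31, 7.9, 0, 0, 0.0245], [28, -31, 7.9, 0, 0, 0.0245], [0, 0, 0, 0, 0, 0], [0, 0, 0, 0, 0, 0]])

```text
time: 3.25
ee_pos: [0.5219, -0.0348, 0.1204]
eef_rot: [3.137, 0.177, -0.001]
force: [-0.1, -0.6, 1.0]
finger_gap: 0.702
gripper_force: 0.0
```

Run:
```python
from h import *
f=grab("wrist","w1")
step([.521,-.035,.008],down(np.radians(-83.7)))
# wrist undistort: project tray points into fisheye helper test
def wproj(f,P):
    q,R0=pose();W=T(q,R0.as_matrix())@np.array(f["hand_eye"]);c=(np.linalg.inv(W)@np.r_[P,1])[:3]
    th=np.arctan2(np.hypot(c[0],c[1]),c[2]);ph=np.arctan2(c[1],c[0]);K=f["mtx"]
    return K[0][2]+K[0][0]*th*np.cos(ph),K[1][2]+K[0][0]*th*np.sin(ph)
print([np.round(wproj(f,p)) for p in ([.521,-.035,.015],[.521,.07,.015])])
```

```text
3 x [-0.1761, -0.2603, 37.5347, 0.0001, 0.0002, 0.0003]
[array([320., 236.]), array([175., 220.])]
```

View pics/w1.png

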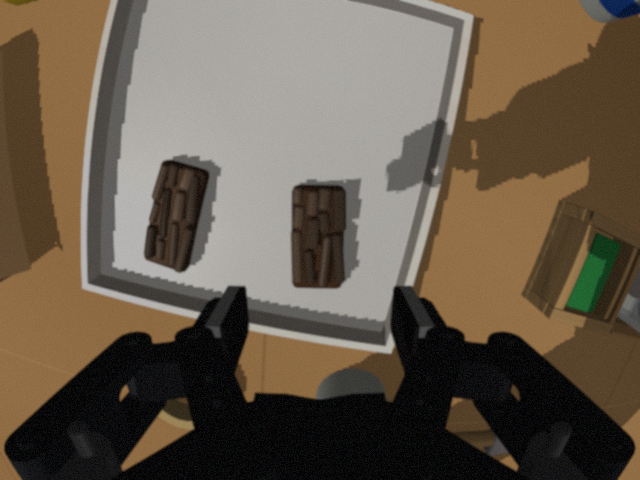

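The wrist view shows the bark at (319,236), exactly where I projected it, so I'll descend.

Request:
jog_arm(rows=[[0, 0, 35, 0, 0, 0], [0, 0, 35, 0, 0, 0], [0, 0, 30, 0, 0, 0], [0, 0, 12, 0, 0, 0], [0, 0, 0, 0, 0, 0], [0, 0, 0, 0, 0, 0]])

```text
time: 3.9
ee_pos: [0.5227, -0.0366, 0.01]
eef_rot: [3.136, 0.171, 0.002]
force: [0.1, -0.1, 0.0]
finger_gap: 0.703
gripper_force: 0.0
```

Request:
jog_arm(rows=[[0, 0, 0, 0, 0, 0], [0, 0, 0, 0, 0, 0], [0, 0, 0, 0, 0, 0], [0, 0, 0, 0, 0, 0], [0, 0, 0, 0, 0, 0], [0, 0, 0, 0, 0, 0]], claw=0)

```text
time: 4.5
ee_pos: [0.5238, -0.0362, 0.0109]
eef_rot: [3.136, 0.173, 0.006]
force: [-0.5, -0.5, 6.6]
finger_gap: 0.405
gripper_force: 61.0
```

Request:
jog_arm(rows=[[0, 0, -15, 0, 0, 0], [0, 0, -25, 0, 0, 0], [0, 0, -30, 0, 0, 0], [0, 0, -35, 0, 0, 0], [0, 0, -35, 0, 0, 0], [0, 0, 0, 0, 0, 0], [0, 0, 0, 0, 0, 0]])

```text
time: 5.2
ee_pos: [0.5227, -0.0358, 0.1508]
eef_rot: [3.136, 0.173, 0.005]
force: [0.6, -0.6, -0.9]
finger_gap: 0.408
gripper_force: 60.2
```

Run:
```python
from h import *
print(r.get_state()["finger_gap"],r.get_state()["gripper_force"])
step([.54,.30,.15],down(np.radians(-83.7)))
```

```text
0.40822683129022963 60.169358253479004
8 x [6.7528, -41.4839, 0.0821, 0.0001, -0.0004, 0.0]
```

Run:
```python
from h import *
step([.580,.345,.15],down(np.radians(-83.7)),10)
```

```text
10 x [9.8719, -37.221, 0.0717, 0.0001, -0.0003, 0.0]
```

Request:
jog_arm(rows=[[9.9, -37.2, 0, 0, 0, 0], [9.9, -37.2, 0, 0, 0, 0], [9.9, -37.2, 0, 0, 0, 0], [9.9, -37.2, 0, 0, 0, 0], [9.9, -37.2, 0, 0, 0, 0], [9.9, -37.2, 0, 0, 0, 0], [9.9, -37.2, 0, 0, 0, 0], [9.9, -37.2, 0, 0, 0, 0], [9.9, -37.2, 0, 0, 0, 0], [9.9, -37.2, 0, 0, 0, 0]])

```text
time: 6.2
ee_pos: [0.5782, 0.346, 0.1466]
eef_rot: [3.136, 0.173, -0.005]
force: [0.4, 0.2, -0.4]
finger_gap: 0.401
gripper_force: 60.2
```

Request:
jog_arm(rows=[[0, 0, 30, 0, 0, 0], [0, 0, 40, 0, 0, 0], [0, 0, 40, 0, 0, 0], [0, 0, 15, 0, 0, 0], [0, 0, 0, 0, 0, 0], [0, 0, 0, 0, 0, 0]])

```text
time: 6.8
ee_pos: [0.58, 0.345, 0.0246]
eef_rot: [-3.137, -0.172, -0.001]
force: [0.4, 1.0, -0.7]
finger_gap: 0.408
gripper_force: 60.2
```

Request:
jog_arm(rows=[[0, 0, 0, 0, 0, 0], [0, 0, 0, 0, 0, 0], [0, 0, 0, 0, 0, 0], [0, 0, -20, 0, 0, 0], [0, 0, -30, 0, 0, 0], [0, 0, -40, 0, 0, 0], [0, 0, -35, 0, 0, 0], [0, 0, 0, 0, 0, 0]], claw=0.65)

```text
time: 7.6
ee_pos: [0.5836, 0.3468, 0.1573]
eef_rot: [-3.132, -0.172, -0.019]
force: [0.1, 0.1, 1.1]
finger_gap: 0.651
gripper_force: 0.0
```

Run:
```python
from h import *
f=grab("top","t2");im=f["frame"].astype(int)
m=np.zeros((480,640),bool); m[155:285,245:375]=True
for q in rects((im.max(2)<85)&m,f,.02,100): print("bark",q)
step([.525,.070,.12],down(np.radians(-101)))
```

```text
bark (((524.5823974609375, 69.54178619384766), (34.335567474365234, 75.0247802734375), 78.65901947021484), array([280.99056604, 245.86792453]))
7 x [-7.4357, 39.7487, 4.7557, -0.0006, -0.0011, 0.0431]
```

View pics/t2.png

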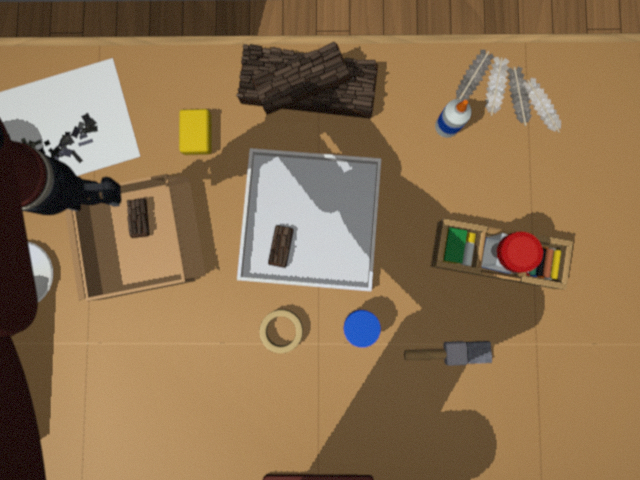

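The first bark is in the box at (137,217), and the second is still at (281,246).

Request:
jog_arm(rows=[[-7.4, 39.7, 4.8, 0, 0, 0.043], [-7.4, 39.7, 4.8, 0, 0, 0.043], [-7.4, 39.7, 4.8, 0, 0, 0.043], [-7.4, 39.7, 4.8, 0, 0, 0.043], [-7.4, 39.7, 4.8, 0, 0, 0.043], [-7.4, 39.7, 4.8, 0, 0, 0.043], [-7.4, 39.7, 4.8, 0, 0, 0.043], [0, 0, 0, 0, 0, 0], [0, 0, 0, 0, 0, 0], [0, 0, 0, 0, 0, 0]])

```text
time: 8.65
ee_pos: [0.5228, 0.0697, 0.115]
eef_rot: [-3.127, 0.299, -0.0]
force: [0.3, 0.6, -1.1]
finger_gap: 0.648
gripper_force: 0.0
```

Run:
```python
from h import *
f=grab("side")
for d in nets.find_in("side","bark0")[:4]: print(round(d["score"],2),np.round(np.array(d["box"])*[640,480,640,480]))
step([.5255,.0695,.009],down(np.radians(-101)),1)
```

```text
0.69 [287. 276. 326. 301.]
1 x [2.6265, 0.1135, 106.1585, -0.0003, -0.0002, 0.0024]
```

Request:
jog_arm(rows=[[2.6, 0, 35, 0, 0, 0], [0, 0, 35, 0, 0, 0], [0, 0, 26, 0, 0, 0], [0, 0, 10, 0, 0, 0], [0, 0, 0, 0, 0, 0], [0, 0, 0, 0, 0, 0]])

```text
time: 9.35
ee_pos: [0.5262, 0.069, 0.0101]
eef_rot: [-3.127, 0.299, -0.002]
force: [0.4, -0.1, -0.1]
finger_gap: 0.647
gripper_force: 0.0
```

Request:
jog_arm(rows=[[0, 0, 0, 0, 0, 0], [0, 0, 0, 0, 0, 0], [0, 0, 0, 0, 0, 0], [0, 0, 0, 0, 0, 0], [0, 0, 0, 0, 0, 0], [0, 0, 0, 0, 0, 0]], claw=0)

```text
time: 9.95
ee_pos: [0.5271, 0.0686, 0.0112]
eef_rot: [-3.127, 0.3, -0.006]
force: [-0.1, 0.2, 6.6]
finger_gap: 0.403
gripper_force: 60.9
```

Request:
jog_arm(rows=[[0, 0, -15, 0, 0, 0], [0, 0, -25, 0, 0, 0], [0, 0, -30, 0, 0, 0], [0, 0, -35, 0, 0, 0], [0, 0, -35, 0, 0, 0], [0, 0, 0, 0, 0, 0], [0, 0, 0, 0, 0, 0]])

```text
time: 10.65
ee_pos: [0.5259, 0.0685, 0.1511]
eef_rot: [-3.127, 0.3, -0.005]
force: [0.6, -0.3, -1.2]
finger_gap: 0.402
gripper_force: 60.0
```

Run:
```python
from h import *
step([.492,.333,.15],down(np.radians(-83)))
```

```text
6 x [-8.3486, -43.8335, 0.1721, 0.0, -0.0006, -0.0522]
```

Request:
jog_arm(rows=[[-8.3, -43.8, 0, 0, 0, -0.052], [-8.3, -43.8, 0, 0, 0, -0.052], [-8.3, -43.8, 0, 0, 0, -0.052], [-8.3, -43.8, 0, 0, 0, -0.052], [-8.3, -43.8, 0, 0, 0, -0.052], [-8.3, -43.8, 0, 0, 0, -0.052], [0, 0, 0, 0, 0, 0], [0, 0, 0, 0, 0, 0]])

```text
time: 11.45
ee_pos: [0.4901, 0.3331, 0.1474]
eef_rot: [3.134, 0.193, -0.004]
force: [0.6, -0.5, -0.2]
finger_gap: 0.407
gripper_force: 60.2
```

Request:
jog_arm(rows=[[0, 0, 30, 0, 0, 0], [0, 0, 40, 0, 0, 0], [0, 0, 40, 0, 0, 0], [0, 0, 15, 0, 0, 0], [0, 0, 0, 0, 0, 0], [0, 0, 0, 0, 0, 0]])

```text
time: 12.05
ee_pos: [0.4925, 0.3324, 0.0251]
eef_rot: [-3.136, -0.188, -0.001]
force: [-1.1, -0.2, -0.1]
finger_gap: 0.401
gripper_force: 60.2
```

Request:
jog_arm(rows=[[0, 0, 0, 0, 0, 0], [0, 0, 0, 0, 0, 0], [0, 0, 0, 0, 0, 0], [0, 0, -20, 0, 0, 0], [0, 0, -40, 0, 0, 0], [0, 0, -40, 0, 0, 0], [0, 0, -40, 0, 0, 0], [0, 0, 0, 0, 0, 0], [0, 0, 0, 0, 0, 0]], claw=0.65)

```text
time: 12.95
ee_pos: [0.4926, 0.3335, 0.1663]
eef_rot: [-3.134, -0.19, -0.006]
force: [0.7, -0.2, -0.6]
finger_gap: 0.649
gripper_force: 0.0
```

Run:
```python
from h import *
s=r.get_state();print(np.round(s["q"],4).tolist(),np.round(s["ee_pos"],4).tolist(),np.round(s["eef_rot"],4).tolist())
f=grab("top")
for d in nets.find_in("top","bark0")[:4]: print(round(d["score"],2),np.round(np.array(d["box"])*[640,480,640,480]))
for y in (-8.5,171.5): step([.507,-.336,.20],down(np.radians(y)))
```

```text
[0.4626, 0.1995, 1.6762, 0.0, 1.2619, 1.9124] [0.4926, 0.3335, 0.1663] [-3.1343, -0.1899, -0.0058]
0.69 [134. 244. 154. 286.]
0.65 [127. 200. 150. 236.]
16 x [-29.153, 34.1328, -2.2749, -0.0, 0.0001, -0.0813]
18 x [29.9607, 30.7667, -2.0562, 0.0001, 0.0, 0.1022]
```

Run:
```python
from h import *
step([.507,-.336,.19],down(np.radians(-165)),18)
```

```text
18 x [22.1469, 33.9172, -1.4954, 0.0001, 0.0001, 0.0794]
```

Request:
jog_arm(rows=[[22.1, 33.9, -1.5, 0, 0, 0.0794], [22.1, 33.9, -1.5, 0, 0, 0.0794], [22.1, 33.9, -1.5, 0, 0, 0.0794], [22.1, 33.9, -1.5, 0, 0, 0.0794], [22.1, 33.9, -1.5, 0, 0, 0.0794], [22.1, 33.9, -1.5, 0, 0, 0.0794], [22.1, 33.9, -1.5, 0, 0, 0.0794], [22.1, 33.9, -1.5, 0, 0, 0.0794], [22.1, 33.9, -1.5, 0, 0, 0.0794]], claw=1)

```text
time: 13.95
ee_pos: [0.6232, 0.0003, 0.1752]
eef_rot: [3.002, -0.924, -0.006]
force: [0.5, 0.6, 0.1]
finger_gap: 1.001
gripper_force: 0.0
```

Request:
jog_arm(rows=[[22.1, 33.9, -1.5, 0, 0, 0.0794], [22.1, 33.9, -1.5, 0, 0, 0.0794], [22.1, 33.9, -1.5, 0, 0, 0.0794], [22.1, 33.9, -1.5, 0, 0, 0.0794], [22.1, 33.9, -1.5, 0, 0, 0.0794], [22.1, 33.9, -1.5, 0, 0, 0.0794], [22.1, 33.9, -1.5, 0, 0, 0.0794], [22.1, 33.9, -1.5, 0, 0, 0.0794], [22.1, 33.9, -1.5, 0, 0, 0.0794], [0, 0, 0, 0, 0, 0]])

```text
time: 14.95
ee_pos: [0.5038, -0.3384, 0.189]
eef_rot: [2.485, -1.919, -0.005]
force: [1.0, 0.4, 0.6]
finger_gap: 0.999
gripper_force: 0.0
```

Request:
jog_arm(rows=[[0, 0, 0, 0, 0, 0], [0, 0, 0, 0, 0, 0]])

```text
time: 15.15
ee_pos: [0.5073, -0.334, 0.1898]
eef_rot: [-2.493, 1.91, 0.004]
force: [0.6, 0.7, 0.3]
finger_gap: 1.005
gripper_force: 0.0
```

```bash
cat >> h.py <<'E'
def wfind(f,mask,z):
    """fisheye wrist pixels of mask contour -> world on plane z"""
    q,R0=pose();W=T(q,R0.as_matrix())@np.array(f["hand_eye"])
    cs,_=cv2.findContours(mask.astype(np.uint8),cv2.RETR_EXTERNAL,cv2.CHAIN_APPROX_NONE);c=max(cs,key=cv2.contourArea)[:,0].astype(float)
    K=f["mtx"];d=(c-[K[0][2],K[1][2]])/K[0][0];th=np.linalg.norm(d,axis=1);d=d/th[:,None]
    v=np.c_[d*np.sin(th)[:,None],np.cos(th)]@W[:3,:3].T
    return (W[:3,3]+v*((z-W[2,3])/v[:,2])[:,None])[:,:2],c
E
python3 - <<'E'
from h import *
s=r.get_state();print(np.round(s["q"],4).tolist(),np.round(s["ee_pos"],4).tolist(),np.round(s["eef_rot"],4).tolist())
f=grab("wrist","w3");hsv=cv2.cvtColor(f["frame"],cv2.COLOR_RGB2HSV)
red=((hsv[...,0]<6)|(hsv[...,0]>174))&(hsv[...,1]>150)&(hsv[...,2]>60)
P,c=wfind(f,red,.125);print(c.min(0),c.max(0),cv2.minEnclosingCircle((P*1000).astype(np.float32)), cv2.fitEllipse((P*1000).astype(np.float32)))
step([.507,-.336,.102],down(np.radians(-165)),1)
E
```

```text
[-0.7122, 0.2121, 1.6156, 0.0005, 1.3163, 2.1658] [0.5073, -0.334, 0.1898] [-2.4934, 1.9101, 0.0036]
[264. 188.] [377. 301.] ((507.53387451171875, -336.96307373046875), 34.94884490966797) ((507.0284729003906, -336.9494323730469), (65.55889892578125, 68.81627655029297), 13.931085586547852)
1 x [2.0949, 1.1837, 88.0608, 0.0007, 0.0017, 0.0023]
```

View pics/w3.png

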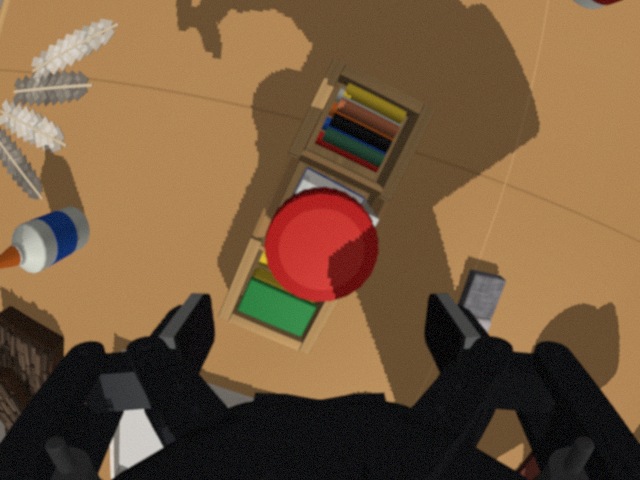

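The lid appears at (321,245), which maps to (0.507, -0.337) and agrees with the top camera. I'll descend and grip.

Request:
jog_arm(rows=[[2.9, 0.8, 30, 0, 0, 0], [0, 0, 30, 0, 0, 0], [0, 0, 20, 0, 0, 0], [0, 0, 8, 0, 0, 0], [0, 0, 0, 0, 0, 0], [0, 0, 0, 0, 0, 0]])

```text
time: 15.8
ee_pos: [0.5083, -0.3381, 0.1041]
eef_rot: [2.494, -1.91, 0.002]
force: [0.4, -0.5, -0.0]
finger_gap: 0.998
gripper_force: 0.0
```

Request:
jog_arm(rows=[[0, 0, 0, 0, 0, 0], [0, 0, 0, 0, 0, 0], [0, 0, 0, 0, 0, 0], [0, 0, 0, 0, 0, 0], [0, 0, 0, 0, 0, 0]], claw=0)

```text
time: 16.3
ee_pos: [0.5083, -0.339, 0.1054]
eef_rot: [2.493, -1.912, 0.005]
force: [-1.9, 0.3, 5.0]
finger_gap: 0.762
gripper_force: 64.8
```

Run:
```python
from h import *
s=r.get_state()
for k in("q","ee_pos","eef_rot","force","moment"):print(k,np.round(s[k],4).tolist())
```

```text
q [-0.7172, 0.3023, 1.6752, -0.0001, 1.161, 2.162]
ee_pos [0.5083, -0.339, 0.1054]
eef_rot [2.4927, -1.9115, 0.0049]
force [-1.9383, 0.3031, 4.9613]
moment [0.0922, 0.1706, 0.0313]
```

Request:
jog_arm(rows=[[0, 0, -0.2, 0, 0, -0.1], [0, 0, -0.2, 0, 0, -0.1], [0, 0, -0.2, 0, 0, -0.1], [0, 0, -0.2, 0, 0, -0.1], [0, 0, -0.2, 0, 0, -0.1], [0, 0, -0.2, 0, 0, -0.1], [0, 0, -0.2, 0, 0, -0.1], [0, 0, -0.2, 0, 0, -0.1], [0, 0, -0.2, 0, 0, -0.1], [0, 0, -0.2, 0, 0, -0.1]])

```text
time: 17.3
ee_pos: [0.5087, -0.3391, 0.107]
eef_rot: [3.103, -0.476, 0.006]
force: [1.4, -0.3, 1.1]
finger_gap: 0.762
gripper_force: 66.5
```

Run:
```python
from h import *
s=r.get_state()
for k in("q","force","moment"):print(k,np.round(s[k],4).tolist())
f=grab("side","s3");cv2.imwrite("pics/s3.png",cv2.resize(f["frame"][120:230,290:400,::-1],None,fx=5,fy=5))
```

```text
q [-0.7171, 0.3006, 1.674, 0.0005, 1.1629, 1.1581]
force [1.3835, -0.3107, 1.0641]
moment [-0.027, -0.3635, -0.0782]
```

View pics/s3.png

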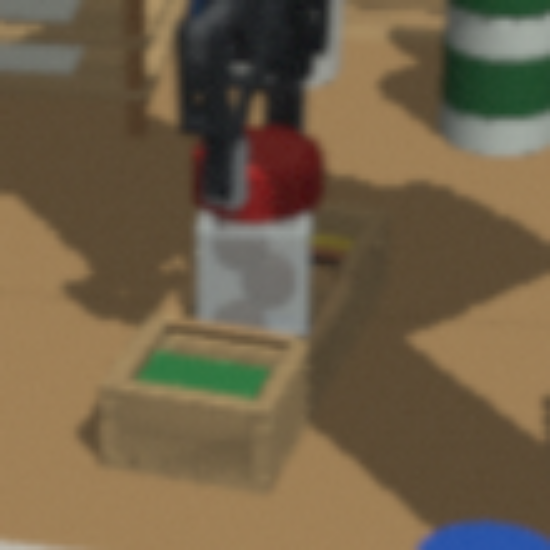

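The fingers hold the lid squarely, with the tips just above the jar's shoulder. I'll keep turning.

Request:
jog_arm(rows=[[0, 0, -0.25, 0, 0, -0.11], [0, 0, -0.25, 0, 0, -0.11], [0, 0, -0.25, 0, 0, -0.11], [0, 0, -0.25, 0, 0, -0.11], [0, 0, -0.25, 0, 0, -0.11], [0, 0, -0.25, 0, 0, -0.11], [0, 0, -0.25, 0, 0, -0.11], [0, 0, -0.25, 0, 0, -0.11], [0, 0, -0.25, 0, 0, -0.11], [0, 0, -0.25, 0, 0, -0.11]])

```text
time: 18.35
ee_pos: [0.5078, -0.3381, 0.1082]
eef_rot: [2.897, 1.214, 0.001]
force: [-0.1, 1.1, 0.4]
finger_gap: 0.76
gripper_force: 66.4
```

Request:
jog_arm(rows=[[0, 0, -0.25, 0, 0, -0.11], [0, 0, -0.25, 0, 0, -0.11], [0, 0, -0.25, 0, 0, -0.11], [0, 0, -0.25, 0, 0, -0.11], [0, 0, -0.25, 0, 0, -0.11], [0, 0, -0.25, 0, 0, -0.11], [0, 0, -0.25, 0, 0, -0.11], [0, 0, -0.25, 0, 0, -0.11], [0, 0, -0.25, 0, 0, -0.11], [0, 0, -0.25, 0, 0, -0.11]])

```text
time: 19.35
ee_pos: [0.5076, -0.338, 0.1106]
eef_rot: [1.835, 2.55, 0.0]
force: [-0.4, -0.1, -0.9]
finger_gap: 0.765
gripper_force: 66.4
```

Request:
jog_arm(rows=[[0, 0, -0.25, 0, 0, -0.11], [0, 0, -0.25, 0, 0, -0.11], [0, 0, -0.25, 0, 0, -0.11], [0, 0, -0.25, 0, 0, -0.11], [0, 0, -0.25, 0, 0, -0.11], [0, 0, -0.25, 0, 0, -0.11], [0, 0, -0.25, 0, 0, -0.11], [0, 0, -0.25, 0, 0, -0.11], [0, 0, -0.25, 0, 0, -0.11], [0, 0, 0, 0, 0, 0]])

```text
time: 20.35
ee_pos: [0.5074, -0.3383, 0.1129]
eef_rot: [0.408, 3.115, -0.001]
force: [0.0, 1.1, -1.2]
finger_gap: 0.763
gripper_force: 66.4
```

Request:
jog_arm(rows=[[0, 0, -1, 0, 0, 0], [0, 0, -2, 0, 0, 0], [0, 0, -3, 0, 0, 0], [0, 0, -3, 0, 0, 0], [0, 0, -3, 0, 0, 0], [0, 0, 0, 0, 0, 0]])

```text
time: 20.95
ee_pos: [0.5077, -0.3384, 0.125]
eef_rot: [0.408, 3.114, -0.001]
force: [-0.7, -0.6, -2.1]
finger_gap: 0.768
gripper_force: 66.9
```

Run:
```python
from h import *
s=r.get_state()
for k in("q","force","moment"):print(k,np.round(s[k],4).tolist())
f=grab("side");cv2.imwrite("pics/s4.png",cv2.resize(f["frame"][120:230,290:400,::-1],None,fx=5,fy=5))
```

```text
q [-0.7171, 0.2793, 1.6633, -0.0, 1.198, -2.0276]
force [-0.6903, -0.5599, -2.127]
moment [-0.0561, 0.1162, -0.0006]
```

View pics/s4.png

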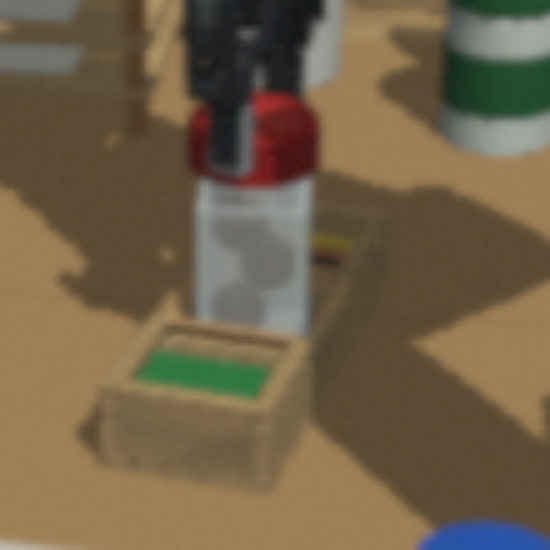

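The lid has risen and the neck shows below it. I'll lift a little more and compare, to be sure the jar stays down.

Request:
jog_arm(rows=[[0, 0, -5, 0, 0, 0], [0, 0, -5, 0, 0, 0], [0, 0, -5, 0, 0, 0], [0, 0, 0, 0, 0, 0], [0, 0, 0, 0, 0, 0]])

```text
time: 21.5
ee_pos: [0.5076, -0.3383, 0.1398]
eef_rot: [0.407, 3.114, -0.001]
force: [-1.2, -0.8, -2.6]
finger_gap: 0.766
gripper_force: 67.1
```

Run:
```python
from h import *
F=[r.get_state()["force"]]
f=grab("side");F.append(r.get_state()["force"]);print(np.round(F,2))
a=cv2.imread("pics/s4.png");b=cv2.resize(f["frame"][120:230,290:400,::-1],None,fx=5,fy=5)
cv2.imwrite("pics/s5.png",cv2.resize(np.hstack([a,b]),None,fx=.72,fy=.72))
```

```text
[[-1.18 -0.8  -2.6 ]
 [-1.    0.2  -2.6 ]]
```

View pics/s5.png

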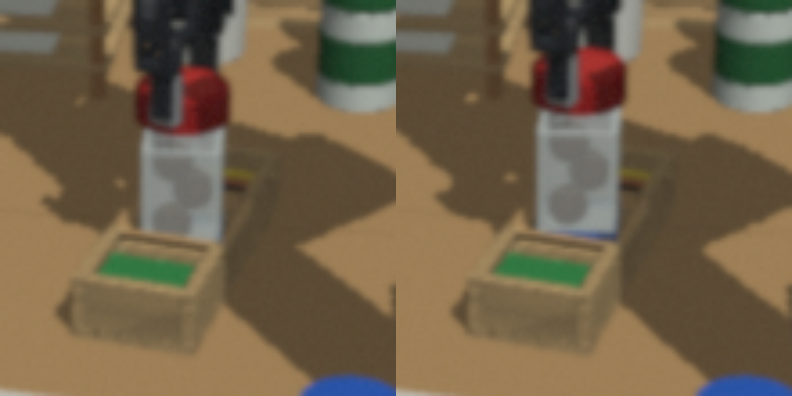

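The jar came up with the lid, with its blue foot showing at (600,235). The bay's play used up part of the turn. I'll set the jar back down and turn further, since joint 6 has room.

Request:
jog_arm(rows=[[0, 0, 5, 0, 0, 0], [0, 0, 5, 0, 0, 0], [0, 0, 5, 0, 0, 0], [0, 0, 5, 0, 0, 0], [0, 0, 4, 0, 0, 0], [0, 0, 2, 0, 0, 0], [0, 0, 0, 0, 0, 0], [0, 0, 0, 0, 0, 0]])

```text
time: 22.35
ee_pos: [0.5076, -0.3382, 0.1136]
eef_rot: [0.407, 3.115, -0.0]
force: [0.3, -0.0, -1.4]
finger_gap: 0.764
gripper_force: 67.2
```

Request:
jog_arm(rows=[[0, 0, 0, 0, 0, -0.1], [0, 0, -0.2, 0, 0, -0.1], [0, 0, -0.2, 0, 0, -0.1], [0, 0, -0.2, 0, 0, -0.1], [0, 0, -0.2, 0, 0, -0.1], [0, 0, -0.2, 0, 0, -0.08], [0, 0, 0, 0, 0, 0], [0, 0, 0, 0, 0, 0]])

```text
time: 23.15
ee_pos: [0.5077, -0.3383, 0.1148]
eef_rot: [-0.497, 3.101, -0.001]
force: [-0.6, 0.1, -0.2]
finger_gap: 0.765
gripper_force: 67.3
```

Request:
jog_arm(rows=[[0, 0, -2, 0, 0, 0], [0, 0, -4, 0, 0, 0], [0, 0, -5, 0, 0, 0], [0, 0, -5, 0, 0, 0], [0, 0, -5, 0, 0, 0], [0, 0, 0, 0, 0, 0], [0, 0, 0, 0, 0, 0]])

```text
time: 23.85
ee_pos: [0.5075, -0.3382, 0.1356]
eef_rot: [-0.5, 3.101, -0.001]
force: [0.5, 0.3, -1.2]
finger_gap: 0.766
gripper_force: 67.3
```

Run:
```python
from h import *
s=r.get_state()
for k in("q","force","moment"):print(k,np.round(s[k],4).tolist())
f=grab("side");b=f["frame"][120:230,290:400]
cv2.imwrite("pics/s6.png",cv2.resize(b[:,:,::-1],None,fx=5,fy=5))
```

```text
q [-0.7171, 0.2676, 1.6563, -0.0, 1.2173, -2.6078]
force [0.4883, 0.2572, -1.1629]
moment [-0.017, -0.051, -0.0269]
```

View pics/s6.png

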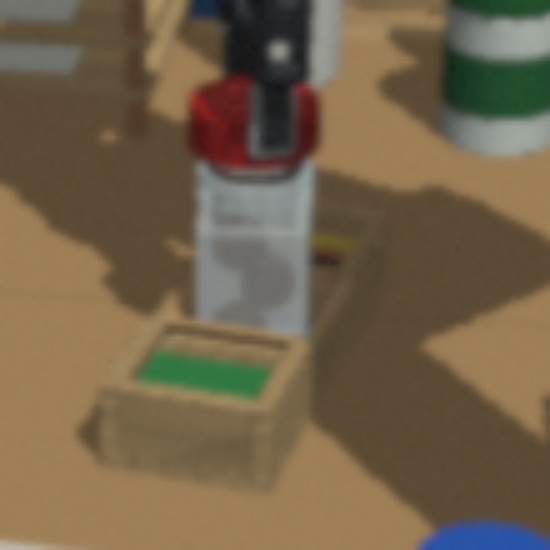

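The lid is free: the jar stays down and the threaded neck is visible. I'll lay the lid beyond the caddy, at (0.65, -0.38).

Request:
jog_arm(rows=[[0, 0, -15, 0, 0, 0], [0, 0, -25, 0, 0, 0], [0, 0, -20, 0, 0, 0], [0, 0, 0, 0, 0, 0.1], [0, 0, 0, 0, 0, 0.1], [0, 0, 0, 0, 0, 0.1], [0, 0, 0, 0, 0, 0.1], [0, 0, 0, 0, 0, 0.1], [0, 0, 0, 0, 0, 0], [0, 0, 0, 0, 0, 0]])

```text
time: 24.9
ee_pos: [0.5075, -0.3382, 0.196]
eef_rot: [0.278, 3.129, -0.001]
force: [0.0, 0.5, -0.6]
finger_gap: 0.761
gripper_force: 67.3
```

Run:
```python
from h import *
q,R0=pose();step([.65,-.38,.19],R0.as_matrix()@R.from_rotvec([0,0,.01]).as_matrix(),5)
```

```text
5 x [-29.5343, -3.0816, 1.2175, 0.0, -0.0, 0.002]
```

Request:
jog_arm(rows=[[-29.5, -3, 0, 0, 0, 0], [-29.5, -3, 0, 0, 0, 0], [-29.5, -3, 0, 0, 0, 0], [-29.5, -3, 0, 0, 0, 0], [-29.5, -3, 0, 0, 0, 0], [0, 0, 35, 0, 0, 0], [0, 0, 40, 0, 0, 0], [0, 0, 40, 0, 0, 0], [0, 0, 30, 0, 0, 0], [0, 0, 20, 0, 0, 0]])

```text
time: 25.9
ee_pos: [0.6483, -0.3782, 0.0268]
eef_rot: [-0.279, -3.125, -0.004]
force: [0.2, -0.1, 0.6]
finger_gap: 0.763
gripper_force: 67.3
```

Request:
jog_arm(rows=[[0, 0, 10, 0, 0, 0], [0, 0, 5, 0, 0, 0], [0, 0, 3, 0, 0, 0], [0, 0, 2, 0, 0, 0], [0, 0, 0, 0, 0, 0], [0, 0, 0, 0, 0, 0]])

```text
time: 26.5
ee_pos: [0.6504, -0.3797, 0.0116]
eef_rot: [0.282, 3.127, -0.001]
force: [0.1, 0.2, -0.6]
finger_gap: 0.76
gripper_force: 67.3
```

Run:
```python
from h import *
f=grab("side");cv2.imwrite("pics/s7.png",cv2.resize(f["frame"][110:220,260:400,::-1],None,fx=5,fy=5))
```

Request:
jog_arm(rows=[[0, 0, 1, 0, 0, 0], [0, 0, 1, 0, 0, 0], [0, 0, 1, 0, 0, 0], [0, 0, 1, 0, 0, 0], [0, 0, 0, 0, 0, 0], [0, 0, 0, 0, 0, 0]])

```text
time: 27.15
ee_pos: [0.6497, -0.3792, 0.0061]
eef_rot: [-0.282, -3.129, -0.0]
force: [-0.4, -0.7, -0.9]
finger_gap: 0.766
gripper_force: 67.3
```

Request:
jog_arm(rows=[[0, 0, 1, 0, 0, 0], [0, 0, 1, 0, 0, 0], [0, 0, 0, 0, 0, 0], [0, 0, 0, 0, 0, 0]])

```text
time: 27.55
ee_pos: [0.6498, -0.3793, 0.0043]
eef_rot: [-0.282, -3.129, -0.0]
force: [-0.2, -0.8, -0.6]
finger_gap: 0.765
gripper_force: 67.3
```

Request:
jog_arm(rows=[[0, 0, 1, 0, 0, 0], [0, 0, 1, 0, 0, 0], [0, 0, 0, 0, 0, 0], [0, 0, 0, 0, 0, 0]])

```text
time: 27.95
ee_pos: [0.6501, -0.3794, 0.0036]
eef_rot: [0.282, 3.128, -0.001]
force: [-1.8, 0.9, 5.2]
finger_gap: 0.762
gripper_force: 67.8
```

The lid touched the table at 5 N, so I'll release it.

Request:
jog_arm(rows=[[0, 0, 0, 0, 0, 0], [0, 0, 0, 0, 0, 0], [0, 0, 0, 0, 0, 0], [0, 0, -10, 0, 0, 0], [0, 0, -25, 0, 0, 0], [0, 0, -40, 0, 0, 0], [0, 0, -45, 0, 0, 0], [0, 0, -45, 0, 0, 0], [0, 0, -45, 0, 0, 0], [0, 0, 0, 0, 0, 0]], claw=1)

```text
time: 28.95
ee_pos: [0.6534, -0.3818, 0.2241]
eef_rot: [0.281, 3.115, -0.013]
force: [0.5, -0.5, 1.0]
finger_gap: 1.001
gripper_force: 0.0
```

Run:
```python
from h import *
f=grab("top","t8");hsv=cv2.cvtColor(f["frame"],cv2.COLOR_RGB2HSV)
red=((hsv[...,0]<6)|(hsv[...,0]>174))&(hsv[...,1]>150)&(hsv[...,2]>60);red[280:]=0
for q in rects(red,f,.024,200): print("lid",q)
for t in("jar","bark0"):
  for d in nets.find_in("top",t)[:3]: print(t,round(d["score"],2),np.round(np.array(d["box"])*[640,480,640,480]))
s=r.get_state();print(np.round(s["q"],4).tolist(),np.round(s["ee_pos"],4).tolist(),np.round(s["eef_rot"],4).tolist())
# kinematic fit
D=[([-1.244,.221,1.528,0,1.395],[.273,-.561,.23]),([.4626,.1995,1.6762,0,1.2619],[.4926,.3335,.1663]),([-.7122,.2121,1.6156,.0005,1.3163],[.5073,-.334,.1898]),([-.7172,.3023,1.6752,0,1.161],[.5083,-.339,.1054]),([-.7171,.2793,1.6633,0,1.198],[.5077,-.3384,.125]),(s["q"],s["ee_pos"])]
for q,p in D:
    r_=np.hypot(p[0],p[1]); print(np.round([q[1],q[2],q[1]+q[2]+q[4],p[0]*np.cos(q[0])+p[1]*np.sin(q[0]),-p[0]*np.sin(q[0])+p[1]*np.cos(q[0]),p[2]],4))
c=f["frame"][190:300,420:590,::-1];cv2.imwrite("pics/t8c.png",cv2.resize(c,None,fx=4.5,fy=4.5,interpolation=2))
```

```text
lid (((650.121337890625, -375.4937744140625), (65.80477905273438, 72.10881042480469), 43.19378662109375), array([517.27184466, 178.7184466 ]))
jar 0.71 [482. 238. 540. 272.]
bark0 0.9 [134. 248. 154. 286.]
bark0 0.69 [406. 342. 491. 365.]
bark0 0.69 [509. 257. 520. 265.]
[-0.633, 0.5371, 1.1541, 0.0, 1.4495, -2.0238] [0.6498, -0.3793, 0.213] [0.2823, 3.1281, -0.0007]
[0.221  1.528  3.144  0.6189 0.0785 0.23  ]
[0.1995 1.6762 3.1376 0.5897 0.0786 0.1663]
[0.2121 1.6156 3.144  0.6023 0.0787 0.1898]
[0.3023 1.6752 3.1385 0.6059 0.0786 0.1054]
[0.2793 1.6633 3.1406 0.6051 0.0786 0.125 ]
[0.5371 1.1541 3.1407 0.7483 0.0786 0.213 ]
```

View pics/t8.png

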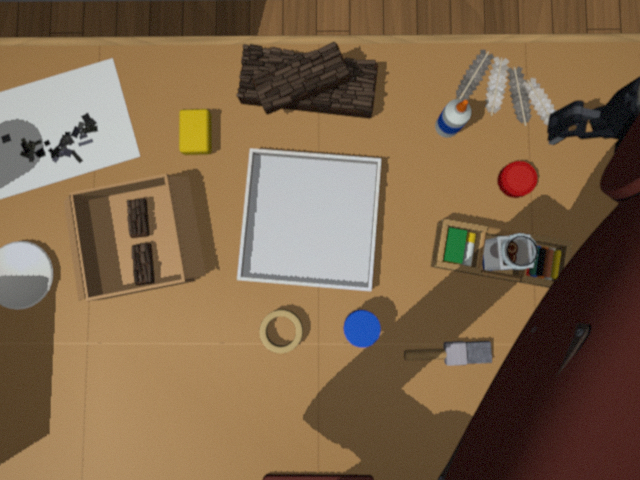

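The tray is clear. Both barks are in the box at (138,217) and (143,264), the red lid lies flat at (517,179), and the open jar is still in its bay. Next I fit a kinematic model to plan the grasp and the pour.

```bash
cat > kin.py <<'E'
from h import *
from scipy.optimize import least_squares
D=[([-1.244,.221,1.528,0,1.395],[.273,-.561,.23]),([.4626,.1995,1.6762,0,1.2619],[.4926,.3335,.1663]),([-.7122,.2121,1.6156,.0005,1.3163],[.5073,-.334,.1898]),([-.7172,.3023,1.6752,0,1.161],[.5083,-.339,.1054]),([-.7171,.2793,1.6633,0,1.198],[.5077,-.3384,.125]),([-0.633, 0.5371, 1.1541, 0.0, 1.4495],[0.6498, -0.3793, 0.213])]
A=[];b=[]
for q,p in D:
    s=q[1]+q[2];x=p[0]*np.cos(q[0])+p[1]*np.sin(q[0])
    A.append([1,np.sin(q[1]),np.sin(s),np.cos(s),0]);b.append(x)
    A.append([0,np.cos(q[1]),np.cos(s),-np.sin(s),1]);b.append(p[2])
fit,res,rk,sv=np.linalg.lstsq(np.array(A),np.array(b),rcond=None)
E
python3 - <<'E'
from kin import *
print(fit.round(4),res,rk,sv.round(3), np.round(np.array(A)@fit-b,4))
E
```

```text
[-0.0012  0.4149  0.5464  0.0462 -0.0322] [2.6058673e-06] 5 [4.229 3.46  0.32  0.175 0.112] [ 0.0004  0.0003 -0.0013  0.      0.0007  0.0001  0.     -0.0001  0.0004
  0.     -0.0003 -0.0002]
```

Run:
```python
from h import *
step([.42,-.325,.26],down(np.radians(81.5)),6)
```

```text
6 x [39.277, 2.5617, -7.8467, -0.0001, 0.0001, -0.0053]
```

Request:
jog_arm(rows=[[39.3, 2.5, -7.8, 0, 0, -0.005], [39.3, 2.5, -7.8, 0, 0, -0.005], [39.3, 2.5, -7.8, 0, 0, -0.005], [39.3, 2.5, -7.8, 0, 0, -0.005], [39.3, 2.5, -7.8, 0, 0, -0.005], [39.3, 2.5, -7.8, 0, 0, -0.005], [0, 0, 0, 0, 0, 0]])

```text
time: 29.8
ee_pos: [0.416, -0.3237, 0.258]
eef_rot: [-0.238, -3.129, -0.003]
force: [0.5, -1.8, 0.0]
finger_gap: 0.994
gripper_force: 0.0
```

Request:
jog_arm(rows=[[0, 0, 0, 0, -0.1, 0], [0, 0, 0, 0, -0.1, 0], [0, 0, 0, 0, -0.1, 0], [0, 0, 0, 0, -0.1, 0], [0, 0, 0, 0, -0.1, 0], [0, 0, 0, 0, 0, 0], [0, 0, 0, 0, 0, 0], [0, 0, 0, 0, 0, 0]])

```text
time: 30.6
ee_pos: [0.4203, -0.3255, 0.2593]
eef_rot: [0.198, 2.637, -0.05]
force: [-0.4, -0.8, -0.4]
finger_gap: 1.004
gripper_force: 0.0
```

```bash
cat >> kin.py <<'E'
rz=lambda a:R.from_euler('z',a).as_matrix(); ry=lambda a:R.from_euler('y',a).as_matrix()
PAR=np.r_[fit[:4],.35,fit[4]+.35]   # a1 L2 A B d6 d1
def fk(q,P=None):
    a1,L2,A_,B_,d6,d1=PAR if P is None else P
    q=np.asarray(q);M=rz(q[0])@ry(q[1]+q[2])@rz(q[3])@ry(q[4])@rz(q[5]+np.pi/2)
    s=q[1]+q[2];x=a1+L2*np.sin(q[1])+A_*np.sin(s)+B_*np.cos(s);z=d1+L2*np.cos(q[1])+A_*np.cos(s)-B_*np.sin(s)
    return rz(q[0])@np.array([x,.0786,z])+M[:,2]*d6,M
E
python3 - <<'E'
from kin import *
s=r.get_state();q=np.array(s["q"]);p=np.array(s["ee_pos"]);M=R.from_rotvec(s["eef_rot"]).as_matrix()
print(np.round(q,4).tolist(),p.round(4),np.round(s["eef_rot"],4)); print(M.round(3))
P=PAR
for _ in range(1):
    g=least_squares(lambda d:fk(q,np.r_[fit[:4],d[0],fit[4]+d[0]])[0]-p,[.35]);print(g.x,g.fun.round(4))
print(fk(q)[1].round(3))
E
```

```text
[-1.0527, -0.3429, 2.0871, 0.4322, 1.1117, -2.6115] [ 0.4203 -0.3255  0.2593] [ 0.1978  2.6366 -0.0502]
[[-0.868  0.149  0.473]
 [ 0.131  0.989 -0.071]
 [-0.478  0.    -0.878]]
[0.3368864] [0.0002 0.0019 0.0004]
[[-0.868  0.149  0.473]
 [ 0.131  0.989 -0.071]
 [-0.478  0.    -0.878]]
```

```bash
cat >> kin.py <<'E'
PAR=np.r_[fit[:4],.3369,fit[4]+.3369]
LO=np.array([-2.98,-.91,.09,-1.24,.2,-2.68]);HI=np.array([2.98,2.08,2.57,4.39,2.65,2.68])
def ik(p,M,seeds):
    out=[]
    for s in seeds:
        def e(q):
            x,N=fk(q);return np.r_[(x-p)*5,R.from_matrix(N.T@M).as_rotvec()]
        g=least_squares(e,np.clip(s,LO+.02,HI-.02),bounds=(LO+.01,HI-.01))
        if np.linalg.norm(g.fun)<1e-3: out.append(g.x)
    return out
def tool(psi,a,rho=0,sg=1):
    """z heading psi, depressed a; y horizontal to the left (sg=1) or right (-1), then rolled rho about z"""
    z=np.array([np.cos(a)*np.cos(psi),np.cos(a)*np.sin(psi),-np.sin(a)]);y=sg*np.array([-np.sin(psi),np.cos(psi),0])
    return np.c_[np.cross(y,z),y,z]@rz(rho)
J=np.array([.508,-.338,0]);PSI=np.radians(-8.5);GO=.0187
def grasp(a,sg,lev=.070,lift=0,back=0):
    M=tool(PSI,a,0,sg);return J+[0,0,.008+lev+lift]+M[:,2]*(GO-back),M
E
cat > plan.py <<'E'
from kin import *
q0=np.array(r.get_state()["q"]);rad=np.radians
rng=np.random.default_rng(0)
for sg in(-1,1):
  for a in(25,35,45):
    seeds=[q0,np.r_[q0[:5],.5]]+[rng.uniform(LO,HI) for _ in range(8)]
    res=[]
    for lift,back in((0,0),(0,.08),(.12,0)):
        p,M=grasp(rad(a),sg,lift=lift,back=back);S=ik(p,M,seeds);
        S={tuple(np.round(x,1)):x for x in S}; res.append([v.round(2).tolist() for v in S.values()])
    print(sg,a,*res,sep="\n   ")
E
python3 plan.py
```

```text
-1
   25
   [[-1.14, 0.29, 2.31, 1.83, 0.9, -0.98]]
   [[-1.33, 0.08, 2.44, 1.61, 1.0, -0.88]]
   [[-1.14, -0.06, 2.33, 1.56, 0.86, -0.56]]
-1
   35
   [[-1.08, 0.18, 2.28, 1.6, 0.72, -0.69]]
   [[-1.23, -0.06, 2.4, 1.37, 0.83, -0.53]]
   [[-1.08, -0.12, 2.27, 1.25, 0.76, -0.23]]
-1
   45
   [[-1.01, 0.12, 2.22, 1.24, 0.6, -0.29]]
   [[-1.12, -0.12, 2.31, 1.04, 0.74, -0.14]]
   [[-1.01, -0.13, 2.18, 0.91, 0.74, 0.12]]
1
   25
   [[-1.14, 0.29, 2.31, 1.83, 0.9, 2.16]]
   [[-1.33, 0.08, 2.44, 1.61, 1.0, 2.26]]
   [[-1.14, -0.06, 2.33, 1.56, 0.86, 2.58]]
1
   35
   [[-1.08, 0.18, 2.28, 1.6, 0.72, 2.45]]
   [[-1.23, -0.06, 2.4, 1.37, 0.83, 2.61]]
   []
1
   45
   []
   []
   []
```

```bash
cat > plan2.py <<'E'
from kin import *
rad=np.radians
a=rad(35);sg=-1
p,M=grasp(a,sg);u=M.T@[0,0,1.]
ql=np.array([-1.08,-.12,2.27,1.25,.76,-.23])
for psi in(-30,-10,10,30):
  for b in(15,30,45):
    for rho in(-130,-110,110,130,150,180):
      N=tool(rad(psi),rad(b),rad(rho),sg);u2=N@u
      el=np.degrees(np.arcsin(u2[2]))
      if el>-28: continue
      mouth=np.array([.57,.01,.10]); pp=mouth-.044*u2+N[:,2]*GO
      S=ik(pp,N,[ql,ql+[.6,.4,0,0,0,0],ql+[1,.5,-.5,-1,.3,2.],ql+[1,.5,-.5,-1,.3,-2.]])
      for x in {tuple(np.round(x,2)) for x in S}: print(psi,b,rho,"elev",round(el),"u",u2.round(2),"q",x,"d",round(np.abs(np.array(x)-ql).max(),2))
E
python3 plan2.py | sort -t d -k3 | head -40
```

```text
-10 15 150 elev -32 u [-0.8  -0.28 -0.54] q (np.float64(-0.01), np.float64(0.21), np.float64(2.44), np.float64(3.36), np.float64(0.83), np.float64(0.94)) d 2.11
-10 15 180 elev -40 u [-0.75  0.13 -0.64] q (np.float64(-0.07), np.float64(0.18), np.float64(2.46), np.float64(3.28), np.float64(0.81), np.float64(1.5)) d 2.03
-30 15 150 elev -32 u [-0.84  0.01 -0.54] q (np.float64(0.24), np.float64(0.32), np.float64(2.28), np.float64(4.1), np.float64(0.95), np.float64(0.6)) d 2.85
-30 15 180 elev -40 u [-0.66  0.38 -0.64] q (np.float64(0.2), np.float64(0.28), np.float64(2.32), np.float64(4.06), np.float64(0.93), np.float64(1.14)) d 2.81
10 15 150 elev -32 u [-0.66 -0.53 -0.54] q (np.float64(-0.34), np.float64(0.19), np.float64(2.48), np.float64(2.5), np.float64(0.9), np.float64(1.34)) d 1.57
10 15 180 elev -40 u [-0.75 -0.13 -0.64] q (np.float64(-0.39), np.float64(0.18), np.float64(2.47), np.float64(2.43), np.float64(0.91), np.float64(1.9)) d 2.13
30 15 150 elev -32 u [-0.43 -0.72 -0.54] q (np.float64(-0.57), np.float64(0.26), np.float64(2.37), np.float64(1.87), np.float64(1.11), np.float64(1.55)) d 1.78
30 15 180 elev -40 u [-0.66 -0.38 -0.64] q (np.float64(-0.59), np.float64(0.27), np.float64(2.34), np.float64(1.84), np.float64(1.11), np.float64(2.1)) d 2.33
```

```bash
cat > plan3.py <<'E'
from kin import *
rad=np.radians
a=rad(30);sg=-1
q=np.array([-1.1,.23,2.29,1.7,.8,-.83])
def run(name,poses):
    global q;mx=0;lo=9
    for p,M in poses:
        S=ik(p,M,[q])
        if not S: print(name,"FAIL",p.round(3));break
        mx=max(mx,np.abs(S[0]-q).max());q=S[0];lo=min(lo,q[4],*(q-LO),*(HI-q))
    print(name,"maxstep",mx.round(3),"margin",round(lo,2),q.round(2).tolist())
def P(g,psi,b,rho):
    M=tool(psi,b,rho,sg);return np.array(g)+M[:,2]*GO,M
gj=J+[0,0,.078];gh=gj+[0,0,.14];gc=np.array([.60,.04,.235]);gp=np.array([.60,.04,.135])
L=np.linspace
run("grasp",[P(gj,PSI,a,0)])
run("lift",[P(gj+(gh-gj)*t,PSI,a,0) for t in L(0,1,8)])
run("carry",[P(gh+(gc-gh)*t,PSI+(rad(30)-PSI)*t,a,0) for t in L(0,1,20)])
run("roll1",[P(gc,rad(30),a+(rad(15)-a)*t,rad(75)*t) for t in L(0,1,14)])
run("down",[P(gc+(gp-gc)*t,rad(30),rad(15),rad(75)) for t in L(0,1,5)])
run("roll2",[P(gp,rad(30),rad(15),rad(75+95*t)) for t in L(0,1,18)])
u=tool(rad(30),rad(15),rad(170),sg)@(tool(PSI,a,0,sg).T@[0,0,1.]);print(u.round(2),np.degrees(np.arcsin(u[2])))
step(*P(gj+[0,0,.09]-np.r_[.15*np.cos(PSI),.15*np.sin(PSI),0],PSI,a,0))
E
python3 plan3.py
```

```text
grasp maxstep 0.03 margin 0.27 [-1.11, 0.23, 2.3, 1.73, 0.8, -0.85]
lift maxstep 0.076 margin 0.26 [-1.11, -0.14, 2.29, 1.37, 0.81, -0.33]
carry maxstep 0.04 margin 0.2 [-0.48, -0.19, 2.3, 1.31, 0.85, -0.28]
roll1 maxstep 0.071 margin 0.19 [-0.55, -0.07, 2.38, 1.71, 1.03, 0.6]
down maxstep 0.083 margin 0.19 [-0.55, 0.24, 2.35, 1.86, 1.09, 0.28]
roll2 maxstep 0.098 margin 0.22 [-0.55, 0.24, 2.35, 1.86, 1.09, 1.94]
[-0.53 -0.48 -0.69] -43.97928241247317
23 x [0.017, -6.9837, 1.8378, -0.037, 0.0001, 0.1314]
```

Request:
jog_arm(rows=[[0, 0, 0, 0, 0, 0.143], [0, 0, 0, 0, 0, 0.143], [0, 0, 0, 0, 0, 0.143], [0, 0, 0, 0, 0, 0.143], [0, 0, 0, 0, 0, 0.143], [0, 0, 0, 0, 0, 0.143], [0, 0, 0, 0, 0, 0.143], [0, 0, 0, 0, 0, 0.143], [0, 0, 0, 0, 0, 0.143], [0, 0, 0, 0, 0, 0.143]])

```text
time: 31.6
ee_pos: [0.4207, -0.3253, 0.2596]
eef_rot: [1.931, 1.905, 0.415]
force: [-0.1, 0.1, -0.4]
finger_gap: 1.0
gripper_force: 0.0
```

Request:
jog_arm(rows=[[0, 0, 0, 0, 0, 0.143], [0, 0, 0, 0, 0, 0.143], [0, 0, 0, 0, 0, 0.143], [0, 0, 0, 0, 0, 0.143], [0, 0, 0, 0, 0, 0.143], [0, 0, 0, 0, 0, 0.143], [0, 0, 0, 0, 0, 0.143], [0, 0, 0, 0, 0, 0.143], [0, 0, 0, 0, 0, 0.143], [0, 0, 0, 0, 0, 0.143]])

```text
time: 32.6
ee_pos: [0.4208, -0.3253, 0.2596]
eef_rot: [2.941, 0.187, 0.734]
force: [-0.5, -0.7, 0.2]
finger_gap: 1.002
gripper_force: 0.0
```

Request:
jog_arm(rows=[[0, 0, 0, 0, 0, 0.143], [0, 0, 0, 0, 0, 0.138], [0, 0, 0, 0, 0, 0], [0, 0, 0, 0, 0, 0]])

```text
time: 33.0
ee_pos: [0.4204, -0.3252, 0.2594]
eef_rot: [3.0, -0.217, 0.765]
force: [0.0, 0.0, -0.4]
finger_gap: 0.999
gripper_force: 0.0
```

```bash
python3 plan3.py | tail -1
```

```text
4 x [-25.2367, -0.1288, 11.9802, -0.0002, 0.1369, 0.0009]
```

Request:
jog_arm(rows=[[-25.2, -0.1, 12, 0, 0.1369, 0.001], [-25.2, -0.1, 12, 0, 0.1369, 0.001], [-25.2, -0.1, 12, 0, 0.1369, 0.001], [-25.2, -0.1, 12, 0, 0.1369, 0.001], [0, 0, 0, 0, 0, 0], [0, 0, 0, 0, 0, 0], [0, 0, 0, 0, 0, 0]])

```text
time: 33.7
ee_pos: [0.3804, -0.3176, 0.1738]
eef_rot: [2.731, -0.196, 1.425]
force: [0.0, 0.5, 0.1]
finger_gap: 1.002
gripper_force: 0.0
```

```bash
cat >> plan3.py <<'E'
step(*P(gj,PSI,a,0),1)
E
python3 plan3.py | tail -1
python3 - <<'E'
from h import *
f=grab("wrist","w9");print(r.get_state()["ee_pos"])
for d in nets.find_in("wrist","jar")[:2]: print(round(d["score"],2),np.round(np.array(d["box"])*[640,480,640,480]))
E
```

```text
1 x [-3.0012, 3.8891, 179.3519, -0.0143, 0.0858, -0.003]
[ 0.3806541  -0.3175569   0.17406224]
0.74 [288. 163. 368. 286.]
```

View pics/w9.png

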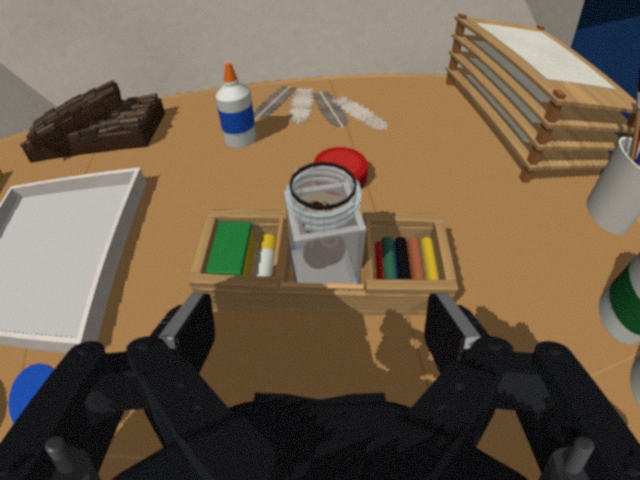

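The jar is dead ahead between the fingers (columns 288–366), with clear room on both sides. I'll make up the missing tilt and then advance.

Request:
jog_arm(rows=[[0, 0, 0, -0.014, 0.086, 0], [0, 0, 0, 0, 0, 0], [0, 0, 0, 0, 0, 0]])

```text
time: 34.1
ee_pos: [0.38, -0.3163, 0.172]
eef_rot: [2.655, -0.204, 1.531]
force: [0.3, -0.1, -0.3]
finger_gap: 1.003
gripper_force: 0.0
```

```bash
python3 plan3.py | tail -1
```

```text
1 x [-16.3225, 2.869, 178.1494, -0.0014, 0.0012, -0.0058]
```

Request:
jog_arm(rows=[[-16.3, 2.9, 0, 0, 0, -0.006], [0, 0, 30, 0, 0, 0], [0, 0, 30, 0, 0, 0], [0, 0, 30, 0, 0, 0], [0, 0, 30, 0, 0, 0], [0, 0, 25, 0, 0, 0], [0, 0, 20, 0, 0, 0], [0, 0, 12, 0, 0, 0], [0, 0, 0, 0, 0, 0], [0, 0, 0, 0, 0, 0]])

```text
time: 35.1
ee_pos: [0.5237, -0.3401, 0.0698]
eef_rot: [2.652, -0.194, 1.532]
force: [0.4, 0.0, -0.3]
finger_gap: 1.001
gripper_force: 0.0
```

```bash
python3 plan3.py | tail -1
```

```text
1 x [-0.826, 0.2159, 0.8394, -0.002, -0.0008, 0.0011]
```

Request:
jog_arm(rows=[[0, 0, 0, 0, 0, 0], [0, 0, 0, 0, 0, 0], [0, 0, 0, 0, 0, 0], [0, 0, 0, 0, 0, 0], [0, 0, 0, 0, 0, 0], [0, 0, 0, 0, 0, 0]], claw=0)

```text
time: 35.7
ee_pos: [0.523, -0.3407, 0.0707]
eef_rot: [2.649, -0.196, 1.535]
force: [-3.8, 2.5, 6.0]
finger_gap: 0.713
gripper_force: 59.4
```

Run:
```python
from h import *
s=r.get_state();q,R0=pose();print(np.round(s["moment"],2),q.round(4),R0.as_matrix().round(3).tolist())
print("up in tool",R0.inv().apply([0,0,1]).round(4))
f=grab("wrist","w10")
```

```text
[ 0.21 -0.17  0.22] [ 0.523  -0.3407  0.0707] [[0.492, -0.147, 0.858], [-0.073, -0.989, -0.128], [0.868, -0.0, -0.497]]
up in tool [ 8.677e-01 -2.000e-04 -4.971e-01]
```

The gap reads 0.713, about 62 mm true against the 56 mm flats. So the jar was turned in its bay by the unscrewing (anticlockwise). I'll open, yaw the gripper 8° anticlockwise about the jar, and grip again.

Request:
jog_arm(rows=[[0, 0, 0, 0, 0, 0], [0, 0, 0, 0, 0, 0], [0, 0, 0, 0, 0, 0], [0, 0, 0, 0, 0, 0], [0, -1.1, 0, 0.061, 0, -0.035], [0, -1.1, 0, 0.061, 0, -0.035], [0, 0, 0, 0, 0, 0], [0, 0, 0, 0, 0, 0]], claw=0.95)

```text
time: 36.55
ee_pos: [0.5231, -0.3385, 0.069]
eef_rot: [2.717, -0.013, 1.57]
force: [0.1, 0.2, -1.0]
finger_gap: 0.948
gripper_force: 0.0
```

Request:
jog_arm(rows=[[0, 0, 0, 0, 0, 0], [0, 0, 0, 0, 0, 0], [0, 0, 0, 0, 0, 0], [0, 0, 0, 0, 0, 0], [0, 0, 0, 0, 0, 0], [0, 0, 0, 0, 0, 0]], claw=0)

```text
time: 37.15
ee_pos: [0.5233, -0.3374, 0.0691]
eef_rot: [2.718, -0.01, 1.571]
force: [-3.5, 3.4, 3.3]
finger_gap: 0.653
gripper_force: 62.9
```

The gap is now 0.653 (about 56 mm), so the grip is flush. I'll lift 140 mm straight up.

Run:
```python
from h import *
q,R0=pose();M=R0.as_matrix();print(q.round(4),np.round(r.get_state()["eef_rot"],4).tolist(),"up",(R0.inv().apply([0,0,14])).round(2),"heading",np.degrees(np.arctan2(M[1,2],M[0,2])),"dep",np.degrees(np.arcsin(-M[2,2])))
```

```text
[ 0.5233 -0.3374  0.0691] [2.7183, -0.0098, 1.5713] up [12.13 -0.02 -6.99] heading -0.31190325909122507 dep 29.938142417817193
```

Request:
jog_arm(rows=[[4.3, 0, -2.5, 0, 0, 0], [8.7, 0, -5, 0, 0, 0], [12.1, 0, -7, 0, 0, 0], [17.3, 0, -10, 0, 0, 0], [17.3, 0, -10, 0, 0, 0], [17.3, 0, -10, 0, 0, 0], [17.3, 0, -10, 0, 0, 0], [17.3, 0, -10, 0, 0, 0], [8.7, 0, -5, 0, 0, 0], [0, 0, 0, 0, 0, 0]])

```text
time: 38.15
ee_pos: [0.5234, -0.3391, 0.2098]
eef_rot: [2.714, -0.008, 1.571]
force: [-0.3, -0.6, -3.0]
finger_gap: 0.652
gripper_force: 63.4
```

```bash
cat > plan4.py <<'E'
from kin import *
rad=np.radians;a=rad(30);sg=-1;L=np.linspace
def P(g,psi,b,rho):
    M=tool(psi,b,rho,sg);return np.array(g)+M[:,2]*GO,M
gc=np.array([.60,.04,.235]);gp=np.array([.60,.04,.135])
E
python3 - <<'E'
from plan4 import *
s=r.get_state();print(np.round(s["q"],3),np.round(s["force"],2),np.round(s["moment"],2))
step(*P(gc,rad(30),a,0),16)
g=grab("wrist");print([(round(d["score"],2),np.round(np.array(d["box"])*[640,480,640,480])) for d in nets.find_in("wrist","jar")[:1]])
grab("side","s11")
E
```

```text
[-1.156 -0.063  2.218  1.3    0.962 -0.387] [-0.3  -0.62 -2.97] [-0.02  0.71 -0.05]
16 x [6.5859, -22.4013, 9.3852, 0.0288, -0.0001, -0.0164]
[(0.96, array([223., 179., 419., 401.]))]
```

The jar is lifted, with 3 N of weight on the tool. I'll carry it upright over the tray.

Request:
jog_arm(rows=[[6.6, -22.4, 9.4, 0.0288, 0, -0.0164], [6.6, -22.4, 9.4, 0.0288, 0, -0.0164], [6.6, -22.4, 9.4, 0.0288, 0, -0.0164], [6.6, -22.4, 9.4, 0.0288, 0, -0.0164], [6.6, -22.4, 9.4, 0.0288, 0, -0.0164], [6.6, -22.4, 9.4, 0.0288, 0, -0.0164], [6.6, -22.4, 9.4, 0.0288, 0, -0.0164], [6.6, -22.4, 9.4, 0.0288, 0, -0.0164]])

```text
time: 39.1
ee_pos: [0.5941, -0.1492, 0.2147]
eef_rot: [-2.59, -0.334, -1.494]
force: [-0.6, -0.1, -2.2]
finger_gap: 0.649
gripper_force: 63.7
```

Request:
jog_arm(rows=[[6.6, -22.4, 9.4, 0.0288, 0, -0.0164], [6.6, -22.4, 9.4, 0.0288, 0, -0.0164], [6.6, -22.4, 9.4, 0.0288, 0, -0.0164], [6.6, -22.4, 9.4, 0.0288, 0, -0.0164], [6.6, -22.4, 9.4, 0.0288, 0, -0.0164], [6.6, -22.4, 9.4, 0.0288, 0, -0.0164], [6.6, -22.4, 9.4, 0.0288, 0, -0.0164], [6.6, -22.4, 9.4, 0.0288, 0, -0.0164], [0, 0, 0, 0, 0, 0], [0, 0, 0, 0, 0, 0]])

```text
time: 40.1
ee_pos: [0.6135, 0.0494, 0.2238]
eef_rot: [-2.429, -0.647, -1.401]
force: [0.0, -0.7, -3.5]
finger_gap: 0.646
gripper_force: 63.9
```

Run:
```python
from plan4 import *
print(np.round(r.get_state()["q"],3))
step(*P(gc,rad(30),rad(15),rad(75)),14)
```

```text
[-0.468 -0.187  2.294  1.317  0.849 -0.276]
14 x [0.471, -0.2002, -0.0795, 0.0121, 0.016, 0.0926]
```

Request:
jog_arm(rows=[[0.5, -0.2, 0, 0.012, 0.016, 0.093], [0.5, -0.2, 0, 0.012, 0.016, 0.093], [0.5, -0.2, 0, 0.012, 0.016, 0.093], [0.5, -0.2, 0, 0.012, 0.016, 0.093], [0.5, -0.2, 0, 0.012, 0.016, 0.093], [0.5, -0.2, 0, 0.012, 0.016, 0.093], [0.5, -0.2, 0, 0.012, 0.016, 0.093]])

```text
time: 40.8
ee_pos: [0.6154, 0.0487, 0.2278]
eef_rot: [-2.175, 0.122, -1.184]
force: [0.3, 0.2, -2.2]
finger_gap: 0.647
gripper_force: 64.0
```

Request:
jog_arm(rows=[[0.5, -0.2, 0, 0.012, 0.016, 0.093], [0.5, -0.2, 0, 0.012, 0.016, 0.093], [0.5, -0.2, 0, 0.012, 0.016, 0.093], [0.5, -0.2, 0, 0.012, 0.016, 0.093], [0.5, -0.2, 0, 0.012, 0.016, 0.093], [0.5, -0.2, 0, 0.012, 0.016, 0.093], [0.5, -0.2, 0, 0.012, 0.016, 0.093], [0, 0, 0, 0, 0, 0], [0, 0, 0, 0, 0, 0]])

```text
time: 41.7
ee_pos: [0.6172, 0.0481, 0.2309]
eef_rot: [-1.785, 0.745, -0.904]
force: [-0.0, 0.5, -1.6]
finger_gap: 0.647
gripper_force: 64.1
```

Run:
```python
from plan4 import *
print(np.round(r.get_state()["q"],3))
step(*P(gp,rad(30),rad(15),rad(75)),4)
```

```text
[-0.544 -0.064  2.365  1.712  1.021  0.609]
4 x [-6.6725, 23.4541, 6.2967, 0.0004, -0.0008, -0.0005]
```

Request:
jog_arm(rows=[[-6.7, 23.5, 6.3, 0, 0, 0], [-6.7, 23.5, 6.3, 0, 0, 0], [-6.7, 23.5, 6.3, 0, 0, 0], [-6.7, 23.5, 6.3, 0, 0, 0], [0, 0, 0, 0, 0, 0]])

```text
time: 42.2
ee_pos: [0.6141, 0.0505, 0.1264]
eef_rot: [-1.786, 0.749, -0.897]
force: [-0.3, -0.2, -2.0]
finger_gap: 0.653
gripper_force: 64.5
```

Request:
jog_arm(rows=[[0, 0, 0, 0, 0, 0.12], [0, 0, 0, 0, 0, 0.12], [0, 0, 0, 0, 0, 0.12], [0, 0, 0, 0, 0, 0.12], [0, 0, 0, 0, 0, 0.12], [0, 0, 0, 0, 0, 0.12], [0, 0, 0, 0, 0, 0.12], [0, 0, 0, 0, 0, 0.12], [0, 0, 0, 0, 0, 0.12], [0, 0, 0, 0, 0, 0.12]])

```text
time: 43.2
ee_pos: [0.6166, 0.0494, 0.1328]
eef_rot: [-0.994, 1.537, -0.076]
force: [0.5, -0.6, -1.7]
finger_gap: 0.65
gripper_force: 64.5
```

Request:
jog_arm(rows=[[0, 0, 0, 0, 0, 0.12], [0, 0, 0, 0, 0, 0.12], [0, 0, 0, 0, 0, 0.12], [0, 0, 0, 0, 0, 0.1], [0, 0, 0, 0, 0, 0], [0, 0, 0, 0, 0, 0], [0, 0, 0, 0, 0, 0], [0, 0, 0, 0, 0, 0]])

```text
time: 44.0
ee_pos: [0.6157, 0.05, 0.1309]
eef_rot: [-0.624, 1.73, 0.245]
force: [0.5, -0.5, -1.9]
finger_gap: 0.648
gripper_force: 64.5
```

Run:
```python
from plan4 import *
s=r.get_state();print(np.round(s["q"],3),np.round(s["force"],2))
a=grab("side","s12")
for c in("side","top"):
  g=grab(c)
  for t in("conker0","jar"): print(c,t,[(round(d["score"],2),np.round(np.array(d["box"])*[640,480,640,480]).tolist()) for d in nets.find_in(c,t)[:6]])
b=grab("top")
A=cv2.resize(a["frame"][180:340,190:410],None,fx=1.8,fy=1.8);B=cv2.resize(b["frame"][130:310,220:400],None,fx=1.6,fy=1.6)
B=cv2.resize(B,(A.shape[0],A.shape[0]));cv2.imwrite("pics/m12.png",np.hstack([A,B])[:,:,::-1])
```

```text
[-0.542  0.247  2.339  1.873  1.085  1.947] [ 0.53 -0.53 -1.91]
side conker0 [(0.43, [312.0, 235.0, 324.0, 246.0]), (0.43, [285.0, 254.0, 296.0, 270.0]), (0.38, [294.0, 238.0, 301.0, 242.0])]
side jar [(0.92, [229.0, 190.0, 298.0, 243.0]), (0.26, [310.0, 233.0, 323.0, 244.0])]
top conker0 [(0.76, [355.0, 237.0, 374.0, 252.0]), (0.75, [358.0, 213.0, 377.0, 226.0])]
top jar [(0.57, [249.0, 150.0, 317.0, 223.0])]
```

View pics/m12.png

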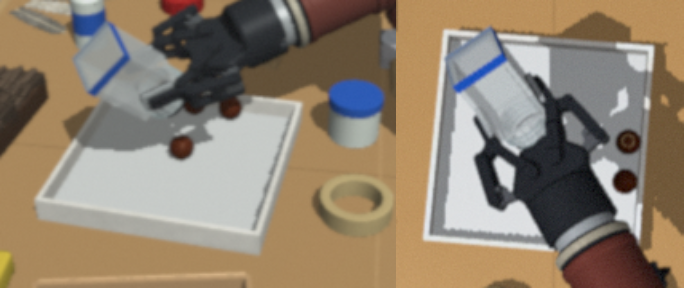

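All three conkers are in the tray and the jar is empty. I'll rise, roll upright, and go back.

Run:
```python
from plan4 import *
q,R0=pose();print("up100/4 in tool",R0.inv().apply([0,0,27]).round(1))
M=R0.as_matrix()
# after rise: steps
def dif(A,B,n):
    D=np.linalg.inv(A)@B;S=expm(np.real(logm(D))/n);print(n,np.r_[S[:3,3]*1000,R.from_matrix(S[:3,:3]).as_rotvec()].round(4).tolist())
A0=T(q+[0,0,.108],M);A1=T(*P(gc,rad(30),rad(15),rad(75)));A2=T(*P(gc,rad(30),rad(30),0))
dif(A0,A1,14);dif(A1,A2,14)
```

```text
up100/4 in tool [-25.7  -4.4  -7. ]
14 [0.4532, 0.4784, 0.1212, -0.0001, -0.0001, -0.1188]
14 [-0.2871, 0.2423, -0.0038, -0.0122, -0.0159, -0.0929]
```

Request:
jog_arm(rows=[[-25.7, -4.4, -7, 0, 0, 0], [-25.7, -4.4, -7, 0, 0, 0], [-25.7, -4.4, -7, 0, 0, 0], [-25.7, -4.4, -7, 0, 0, 0], [0, 0, 0, 0, 0, 0]])

```text
time: 44.9
ee_pos: [0.6168, 0.0495, 0.2433]
eef_rot: [-0.625, 1.724, 0.242]
force: [0.4, -0.2, -1.3]
finger_gap: 0.65
gripper_force: 64.4
```

Request:
jog_arm(rows=[[0, 0, 0, 0, 0, -0.119], [0, 0, 0, 0, 0, -0.119], [0, 0, 0, 0, 0, -0.119], [0, 0, 0, 0, 0, -0.119], [0, 0, 0, 0, 0, -0.119], [0, 0, 0, 0, 0, -0.119], [0, 0, 0, 0, 0, -0.119]])

```text
time: 45.6
ee_pos: [0.6149, 0.0504, 0.2368]
eef_rot: [-1.277, 1.334, -0.34]
force: [-0.4, -1.2, -1.9]
finger_gap: 0.653
gripper_force: 64.4
```

Request:
jog_arm(rows=[[0, 0, 0, 0, 0, -0.119], [0, 0, 0, 0, 0, -0.119], [0, 0, 0, 0, 0, -0.119], [0, 0, 0, 0, 0, -0.119], [0, 0, 0, 0, 0, -0.119], [0, 0, 0, 0, 0, -0.119], [0, 0, 0, 0, 0, -0.119]])

```text
time: 46.3
ee_pos: [0.6149, 0.0504, 0.2368]
eef_rot: [-1.79, 0.737, -0.908]
force: [0.4, 0.1, -2.4]
finger_gap: 0.649
gripper_force: 64.4
```

Request:
jog_arm(rows=[[0, 0, 0, -0.012, -0.016, -0.093], [0, 0, 0, -0.012, -0.016, -0.093], [0, 0, 0, -0.012, -0.016, -0.093], [0, 0, 0, -0.012, -0.016, -0.093], [0, 0, 0, -0.012, -0.016, -0.093], [0, 0, 0, -0.012, -0.016, -0.093], [0, 0, 0, -0.012, -0.016, -0.093]])

```text
time: 47.0
ee_pos: [0.6148, 0.0504, 0.2367]
eef_rot: [-2.18, 0.105, -1.187]
force: [0.2, 0.4, -2.3]
finger_gap: 0.651
gripper_force: 64.4
```

Request:
jog_arm(rows=[[0, 0, 0, -0.012, -0.016, -0.093], [0, 0, 0, -0.012, -0.016, -0.093], [0, 0, 0, -0.012, -0.016, -0.093], [0, 0, 0, -0.012, -0.016, -0.093], [0, 0, 0, -0.012, -0.016, -0.093], [0, 0, 0, -0.012, -0.016, -0.093], [0, 0, 0, -0.012, -0.016, -0.093], [0, 0, 0, 0, 0, 0], [0, 0, 0, 0, 0, 0]])

```text
time: 47.9
ee_pos: [0.615, 0.0506, 0.2374]
eef_rot: [-2.429, -0.652, -1.404]
force: [0.2, 0.8, -2.9]
finger_gap: 0.647
gripper_force: 64.4
```

Run:
```python
from plan4 import *
s=r.get_state();print(np.round(s["q"],3),np.round(s["force"],2))
M0=R.from_rotvec([2.7183,-.0098,1.5713]).as_matrix();p0=np.array([.5233,-.3374,.0691])
ya=rz(rad(-8)); # bring the jar square to the caddy
M1=ya@M0; c=p0-M0[:,2]*GO; print("grip pt at pick",c.round(4)); p1=np.r_[J[:2],c[2]]+M1[:,2]*GO
print(p1,M1.round(3).tolist())
step(p1+[0,0,.15],M1,18)
```

```text
[-0.464 -0.212  2.285  1.291  0.853 -0.236] [ 0.19  0.85 -2.93]
grip pt at pick [ 0.5071 -0.3373  0.0784]
[ 0.52403423 -0.34034205  0.0691    ] [[0.494, -0.145, 0.857], [-0.074, -0.989, -0.125], [0.867, -0.002, -0.499]]
18 x [-5.6527, 20.5887, -7.8295, -0.0323, 0.0, 0.0186]
```

Request:
jog_arm(rows=[[-5.7, 20.6, -7.8, -0.0323, 0, 0.0186], [-5.7, 20.6, -7.8, -0.0323, 0, 0.0186], [-5.7, 20.6, -7.8, -0.0323, 0, 0.0186], [-5.7, 20.6, -7.8, -0.0323, 0, 0.0186], [-5.7, 20.6, -7.8, -0.0323, 0, 0.0186], [-5.7, 20.6, -7.8, -0.0323, 0, 0.0186], [-5.7, 20.6, -7.8, -0.0323, 0, 0.0186], [-5.7, 20.6, -7.8, -0.0323, 0, 0.0186], [-5.7, 20.6, -7.8, -0.0323, 0, 0.0186]])

```text
time: 48.8
ee_pos: [0.6026, -0.154, 0.2285]
eef_rot: [-2.629, -0.246, -1.522]
force: [-0.5, 0.3, -2.4]
finger_gap: 0.65
gripper_force: 64.5
```

Request:
jog_arm(rows=[[-5.7, 20.6, -7.8, -0.0323, 0, 0.0186], [-5.7, 20.6, -7.8, -0.0323, 0, 0.0186], [-5.7, 20.6, -7.8, -0.0323, 0, 0.0186], [-5.7, 20.6, -7.8, -0.0323, 0, 0.0186], [-5.7, 20.6, -7.8, -0.0323, 0, 0.0186], [-5.7, 20.6, -7.8, -0.0323, 0, 0.0186], [-5.7, 20.6, -7.8, -0.0323, 0, 0.0186], [-5.7, 20.6, -7.8, -0.0323, 0, 0.0186], [-5.7, 20.6, -7.8, -0.0323, 0, 0.0186], [0, 0, 0, 0, 0, 0]])

```text
time: 49.8
ee_pos: [0.5235, -0.3427, 0.2194]
eef_rot: [2.648, -0.2, 1.534]
force: [0.6, 0.6, -1.6]
finger_gap: 0.65
gripper_force: 64.6
```

Request:
jog_arm(rows=[[0, 0, 0, 0, 0, 0], [0, 0, 0, 0, 0, 0]])

```text
time: 50.0
ee_pos: [0.5248, -0.3403, 0.2198]
eef_rot: [2.65, -0.193, 1.535]
force: [0.2, 0.6, -1.8]
finger_gap: 0.646
gripper_force: 64.6
```

```bash
cat > ret.py <<'E'
from plan4 import *
M1=rz(rad(-8))@R.from_rotvec([2.7183,-.0098,1.5713]).as_matrix();p1=np.array([.5240,-.3403,.0691])
step(p1+[0,0,.15],M1,1);step(p1,M1,1)
print("down10",R.from_matrix(M1).inv().apply([0,0,-10]).round(2))
E
python3 ret.py
```

```text
1 x [-0.9909, 0.1167, -0.311, 0.0003, -0.0021, 0.0018]
1 x [-131.1285, 0.0975, 74.2825, 0.0003, -0.0021, 0.0018]
down10 [-8.67  0.02  4.99]
```

Request:
jog_arm(rows=[[-17.5, 0, 10, 0, 0, 0], [-26, 0, 15, 0, 0, 0], [-26, 0, 15, 0, 0, 0], [-17.3, 0, 10, 0, 0, 0], [-8.7, 0, 5, 0, 0, 0], [-4.3, 0, 2.5, 0, 0, 0], [-4.3, 0, 2.5, 0, 0, 0], [-4.3, 0, 2.5, 0, 0, 0], [0, 0, 0, 0, 0, 0]])

```text
time: 50.9
ee_pos: [0.525, -0.3412, 0.095]
eef_rot: [2.648, -0.192, 1.535]
force: [0.1, 0.0, -1.7]
finger_gap: 0.65
gripper_force: 64.5
```

Request:
jog_arm(rows=[[-4.3, 0, 2.5, 0, 0, 0], [-4.3, 0, 2.5, 0, 0, 0], [-4.3, 0, 2.5, 0, 0, 0], [0, 0, 0, 0, 0, 0], [0, 0, 0, 0, 0, 0]])

```text
time: 51.4
ee_pos: [0.5249, -0.3412, 0.08]
eef_rot: [2.649, -0.193, 1.535]
force: [-0.0, 0.0, -1.9]
finger_gap: 0.645
gripper_force: 64.5
```

```bash
python3 ret.py | sed -n 2p
```

```text
1 x [-9.9468, -0.8074, 4.4661, 0.0016, -0.0021, 0.002]
```

Jar is well inside the bay with no contact force. Now the last 10–11 mm.

Request:
jog_arm(rows=[[-3.5, -0.8, 1.5, 0, 0, 0], [-3.5, 0, 2, 0, 0, 0], [-1.7, 0, 1, 0, 0, 0], [-0.9, 0, 0.5, 0, 0, 0], [0, 0, 0, 0, 0, 0], [0, 0, 0, 0, 0, 0]])

```text
time: 52.0
ee_pos: [0.5247, -0.3405, 0.0693]
eef_rot: [2.648, -0.193, 1.535]
force: [0.8, 0.1, -1.6]
finger_gap: 0.651
gripper_force: 64.6
```

Request:
jog_arm(rows=[[-0.9, 0, 0.5, 0, 0, 0], [-0.4, 0, 0.2, 0, 0, 0], [0, 0, 0, 0, 0, 0], [0, 0, 0, 0, 0, 0]])

```text
time: 52.4
ee_pos: [0.5252, -0.3408, 0.0692]
eef_rot: [2.646, -0.192, 1.538]
force: [-2.8, 1.8, 5.3]
finger_gap: 0.651
gripper_force: 65.2
```

Contact with the bay floor. I'll release, then withdraw along the tool axis.

Request:
jog_arm(rows=[[0, 0, 0, 0, 0, 0], [0, 0, 0, 0, 0, 0], [0, 0, 0, 0, 0, 0], [0, 0, 0, 0, 0, 0], [0, 0, 0, 0, 0, 0], [0, 0, 0, 0, 0, 0]], claw=1)

```text
time: 53.0
ee_pos: [0.5246, -0.3405, 0.0679]
eef_rot: [2.648, -0.193, 1.535]
force: [-0.4, -0.7, -0.6]
finger_gap: 0.995
gripper_force: 0.0
```

Request:
jog_arm(rows=[[0, 0, -10, 0, 0, 0], [0, 0, -15, 0, 0, 0], [0, 0, -25, 0, 0, 0], [0, 0, -30, 0, 0, 0], [0, 0, -30, 0, 0, 0], [0, 0, -30, 0, 0, 0], [0, 0, -30, 0, 0, 0], [0, 0, 0, 0, 0, 0], [0, 0, 0, 0, 0, 0]])

```text
time: 53.9
ee_pos: [0.3781, -0.3198, 0.1529]
eef_rot: [2.646, -0.194, 1.533]
force: [0.3, 0.6, 0.6]
finger_gap: 1.001
gripper_force: 0.0
```

Run:
```python
from h import *
print(r.get_state()["ee_pos"])
a=grab("side")
print([(t,round(d["score"],2),np.round(np.array(d["box"])*[640,480,640,480]).astype(int).tolist()) for t in("conker0","jar","bark0") for d in nets.find_in("side",t)[:4]])
b=grab("top")
print([(t,round(d["score"],2),np.round(np.array(d["box"])*[640,480,640,480]).astype(int).tolist()) for t in("conker0","jar","bark0") for d in nets.find_in("top",t)[:4]])
A=cv2.resize(a["frame"][120:230,290:400],(390,390));B=b["frame"][140:310,240:600];B=cv2.resize(B,(800,378));C=cv2.resize(a["frame"][220:330,200:370],(400,260))
im=np.zeros((600,800,3),np.uint8);im[:378]=B;im[378:,:222]=cv2.resize(A,(222,222));im[378:,230:573]=cv2.resize(C,(343,222))
cv2.imwrite("pics/end.png",im[:,:,::-1])
```

```text
[ 0.37813399 -0.31980372  0.15288259]
[('conker0', 0.67, [284, 255, 295, 269]), ('conker0', 0.54, [219, 380, 272, 408]), ('jar', 0.64, [326, 147, 357, 184]), ('bark0', 0.88, [218, 378, 268, 404]), ('bark0', 0.69, [274, 380, 325, 411])]
[('conker0', 0.71, [358, 212, 375, 227]), ('conker0', 0.65, [356, 237, 372, 252]), ('conker0', 0.47, [306, 216, 324, 229]), ('jar', 0.82, [483, 234, 541, 271]), ('bark0', 0.79, [130, 244, 155, 287]), ('bark0', 0.63, [127, 198, 150, 236])]
```

View pics/end.png

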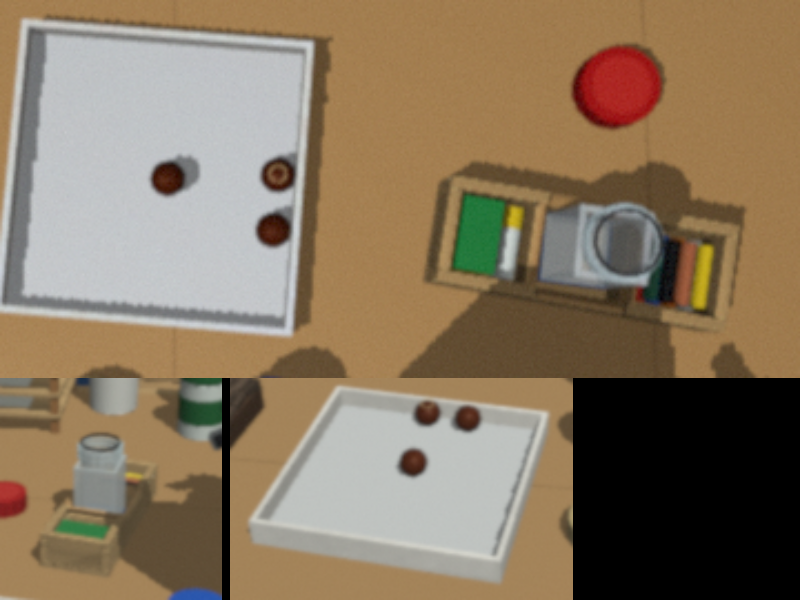

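The jar is empty and upright, down in its bay with the blue foot hidden. The three conkers are in the tray, the lid is flat, and both barks are in the box.

```bash
python3 -c "
from station import r
print(r.hand_in())"
```

```text
the job is handed in; nothing more can be done
None
```

The job is handed in: both pieces of bark are in the box, the lid lies flat on the table, all three conkers are in the tray, and the empty jar stands upright, fully down in the caddy's middle bay; the hand-in returned no verdict.

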